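# Open the double-latched cheese case

### The arm

A 7-joint arm with a two-finger parallel gripper is mounted at the origin on a cart in front of the work surface, level with it; the furniture and walls round the work are solid. World frame = base frame: x ahead of the robot, y to its left, z up, the work surface at z = 0. Lengths are in m, angles in rad, forces in N, time in s.
With the tool pointing down it reaches from about 0.425 to 0.925 m from the base axis. Payload 6.8 kg.
Tool frame: the origin (TCP) lies midway between the tips of the shut fingers; the grasp point (between the pads) lies 19 mm behind it; z points along the fingers, y is the line along which they close (so a half turn about z gives the same grasp; the last joint's range is limited). The gripper opens to 85 mm and grips with 20 to 120 N. Pads are 22 mm wide; open, the fingers measure 114 mm over their backs; the gripper's body (76 mm by 85 mm) begins 54 mm behind the grasp point. The pads swing forward as they close: fully open they stand 13 mm farther back than shut.
Start: joints at [1.095, 0.477, 0.022, 1.555, -0.011, 1.109, -0.083], TCP at [0.243, -0.63, 0.231] pointing down, gripper open.
Joint ranges: [-2.96, 2.96], [-0.34, 2.1], [-1.41, 1.46], [0.24, 2.44], [-1.37, 4.51], [0.17, 1.92], [-2.96, 2.96]. Speed limits (rad/s): [2.39, 2.39, 3.14, 3.14, 3.14, 3.14, 3.14].

### API

Orientations are given as a unit quaternion [w, x, y, z].
In Python, from station import bot, imaging gives the robot as it stands.
- The arm moves only by the tool move_arm, never from a script. Its argument "commands" is a list that holds one entry, the list of rows, each a list of 7 numbers: the shift along the tool's x, y, z in m, then the turn, a rotation vector about the tool's x, y, z in degrees, then the finger opening in m, from 0 to 0.0854. In form: [[[x, y, z, rx, ry, rz, grip], ...]]. A call has 1 to 20 rows; each row shifts and turns the commanded pose from where the row before left it, along the tool's axes as they then stand; what a row does not reach is not made up. A row lasts 1/8 s, in which the tool goes at most 62.5 mm and 10.7 degrees, less where a joint would pass 70% of its speed; a pose out of reach is approached as far as the arm can. A call is refused whole if a number of a shift passes 0.0625 or a number of a turn 10.7, either way. A call with a gripper value outside its range is refused whole. The fingers move at their own pace and stop on an object; "squeeze" is the grip in N (left out, the last holds). Time passes only in rows, so rows that do not move let the fingers close. It gives the time, the measured TCP pose, the force, the opening and the grip force at its end, in the units of the state.
- bot.get_obs(): the state, without advancing time (a new reading comes with each control period).
- imaging.read_camera(name): name is "scene" or "top"; returns the picture (480x640x3 uint8, red, green, blue); there is no depth.
- imaging.calibration(name): a dict with "intrinsics" (3x3 intrinsics, pixels), "extrinsics" (4x4, takes a point from camera to world coordinates). Camera axes: x right, y down, z forward; pixel columns grow to the right and rows downward; lengths in m; the calibration is good to about 2 mm. A picture is of the moment at which its call begins. calibration takes no time and is no camera call.
- bot.hand_in(): hands the job in; it is judged then, once.
The state is a dict: "t": time; "q": joint angles; "joint_vel": joint speeds; "joint_torque": joint torques, N m; "eef_pos": TCP position; "tool_rot": TCP orientation; "contact_force": force on the tool from outside, world axes, zero at the start; "torque": the same for the moment, N m; "gripper_width": opening from 0.0 (shut) to 1.0 (fully open); "grasp_force": force on a finger pad.
Only numpy, scipy, OpenCV 4.12 (cv2) and the standard library are available. Lean on these libraries where they do the work, as an engineer would, in place of code of your own. Each camera call takes 0.05 s, during which the arm holds its last target. There are 200 camera calls.

### The job

Open the blue-lidded cheese case: draw its slide bolt fully to the left, lift the lid a little until its hidden safety catch holds it, then reach under the lid's front skirt and push the red tab to the left until the catch lets go. Swing the lid up until it stands about upright and leave it so. Be gentle with the catch: never push it or haul the lid against it hard, and leave the other things where they stand.

Things in the scene. Friction and masses are not known exactly. Their poses are not given: they have to be found in the camera images.
- case: aluminium cheese case fixed to the counter, 170 deep (x) x 200 wide (y) x 85 mm high, 4 mm walls; origin: centre of its underside; x to its hinged back, y to its left, z up. Its front wall (outer face x -85) is only 40 mm high; the lid's skirt covers the opening above. A keeper staple, 26 x 12 mm, top at 109 mm, stands at x -15, y -112 mm. Over 25 N from the fingers bends case or catch
- tab_zone (a point): where to seek the hidden catch: the red thumb tab stands within 30 mm left or right (own y) of this point; its place is not measured. Fixed in the case at x -78 mm, 50 mm above the counter. The tab is upright, 8 mm wide (y), x -86 to -70 mm in the case, 40 to 60 mm above the counter; with the lid down the skirt hides it. Axes as the case's
- bolt (a joint): slide of the bolt, m: 0 shot into the keeper on the right (locked), 0.028 drawn fully to the case's left (own +y); it is clear of the keeper from 0.020. Takes about 4 N and stays where it is left
- bolt_knob (a point): middle of the black upright knob of the slide bolt on the lid's top: 14 mm in diameter, 24 mm tall, the lid's top 14.5 mm below this point. 30 mm of free lid lies to its right, then the keeper. Axes as the lid's
- lid (a joint): lid angle, rad: 0 shut, grows as the front rises; stop at 1.75. The lid weighs about 300 g; its stiff hinge holds it at any angle; lifting takes about 5 N at the handle. The hidden catch stops it at about 0.25; bearing on catch or keeper with over 40 N (about 25 N at the handle) bends them
- handle (a point): middle of the round bar handle on the lid's top, 10 mm thick, straight for 78 mm along the lid's y, 38 mm above the lid's top at its axis; 142 mm from the hinge line, 35 mm behind the skirt's front. Axes as the lid's (x to the hinge, y left, z off the lid's outer face)
- lid_hinge (a point): middle of the hinge line at the back of the case, 85 mm above the counter. The lid (5 mm plate above this line, 202 mm wide) turns about this y axis. The catch is a crank on an upright pin: its tab, pushed to the case's left with about 3 N, moves some 20 mm on an arc (drawing back 5 mm) to a springy stop and stays there; the lid is free after about 14 mm. Axes turn with the lid
- skirt_edge (a point): middle of the lower front edge of the lid's front skirt, a 3 mm plate, 202 mm wide, hanging from the lid's front edge; 177 mm from the hinge line and 45 mm below it when the lid is shut (40 mm above the counter). Inside the lid a steel striker bar hangs 100 mm in front of the hinge line, 39 mm below the plate. Axes as the lid's
- honey_jar: honey jar, 71 mm across, 110 mm tall; a bystander, origin at its underside
- price_stand: small black price card on a round foot, 106 mm tall; a bystander, origin at its underside
- crottin_a: small pale drum cheese, 63 mm across, 72 mm tall; a bystander, origin at its underside
- crottin_b: small pale drum cheese, 63 mm across, 72 mm tall; a bystander, origin at its underside
- pyramid: pale pyramid cheese, 77 mm wide, 80 mm tall; a bystander, origin at its underside

How it is judged:
On the way, in this order (a step that is already met when the one before it is completed fails the run):
1. the bolt is drawn clear (at least 24 of 28 mm) (value of joint bolt above 0.024 m), for 0.2 s.
2. the lid is lifted a little (over 0.12 rad) and is still held by the catch (value of joint lid between 0.12 and 0.32 rad), for 0.2 s.
3. the catch has let go and the lid passes it (over 0.5 rad) (value of joint lid above 0.5 rad), for 0.1 s.
At the end, for the whole second after the job is handed in: the lid stands open at 1.3 rad (75 degrees) or more, at rest, and the bolt is still drawn (at least 22 mm) (value of joint lid above 1.3 rad and value of joint bolt above 0.022 m and velocity of joint lid between -0.05 and 0.05 rad/s); the robot touches nothing.
It fails at once if the catch or case is pushed by the fingers with more than 25 N (contact force between the fingers and case above 25 N).
It fails at once if the lid is hauled against the catch or the bolt's keeper with more than 40 N (contact force between lid and case above 40 N).
It fails at once if a bystander is moved by more than 20 mm (distance of any of honey_jar, price_stand, crottin_a, crottin_b, pyramid from where it was at the start of the episode above 0.02 m).
It also fails if it takes over 72 s, if anything falls off the work surface, if the arm or the gripper's body presses on something with over 40 N, if the wrist force passes 120 N, or if a joint passes its speed limit or range.

## Working session

There is one attempt and no reset: what is moved stays moved. The work goes in short steps, Python scripts to look and compute and a tool call to move; the robot and the scene stay as the last step left them, time stands still between calls to the robot, and variables do not carry over. Pictures are saved under pics/ and viewed, at most 10 in all, crops included, and the job is handed in when it is done.

Besides the shell and the picture viewer there is one more tool, called after ">>>" in YAML: its name, and indented under it one key for each argument. move_arm: Moves the arm, as the interface text tells. Its arguments: {"type":"object","properties":{"commands":{"type":"array","items":{"type":"array","items":{"type":"array","items":{"type":"number"}}}},"squeeze":{"type":"number"}},"required":["commands"]}

```bash
mkdir -p pics; ls; python3 - <<'E'
from station import bot, imaging
import cv2, numpy as np
np.set_printoptions(precision=4,suppress=True)
o=bot.get_obs(); print(o)
for n in("scene","top"):
    im=imaging.read_camera(n); cv2.imwrite(f"pics/{n}0.png",im[:,:,::-1]); c=imaging.calibration(n); print(n,c["intrinsics"],c["extrinsics"])
E
```

```text
pics
{'t': 0.0, 'q': array([ 1.0949,  0.4778,  0.0223,  1.5565, -0.0115,  1.1093, -0.0831]), 'joint_vel': array([-0.0007, -0.0012, -0.    , -0.001 ,  0.0007,  0.0004, -0.0001]), 'joint_torque': array([  0.0002, -59.6452,   1.6082, -28.1191,   0.0125,   0.0095,
         0.    ]), 'eef_pos': array([ 0.2425, -0.6293,  0.2303]), 'tool_rot': array([-0.0009,  0.9831,  0.1829, -0.0002]), 'contact_force': array([ 0.9   , -0.3536,  0.7044]), 'torque': array([-0.0196,  0.0021, -0.0266]), 'grasp_force': 0.0, 'gripper_width': 1.003113661692194}
scene [[543.374    0.     330.608 ]
 [  0.     543.374  246.2814]
 [  0.       0.       1.    ]] [[-0.6701 -0.5602  0.487   0.0184]
 [-0.7422  0.4991 -0.4473  0.5399]
 [ 0.0075 -0.6611 -0.7502  1.0519]
 [ 0.      0.      0.      1.    ]]
top [[607.3159   0.     324.6464]
 [  0.     607.3159 232.6772]
 [  0.       0.       1.    ]] [[-0.3634 -0.901   0.2369  0.2051]
 [-0.9316  0.3533 -0.0857  0.1638]
 [-0.0065 -0.2519 -0.9677  1.8717]
 [ 0.      0.      0.      1.    ]]
```

View pics/scene0.png

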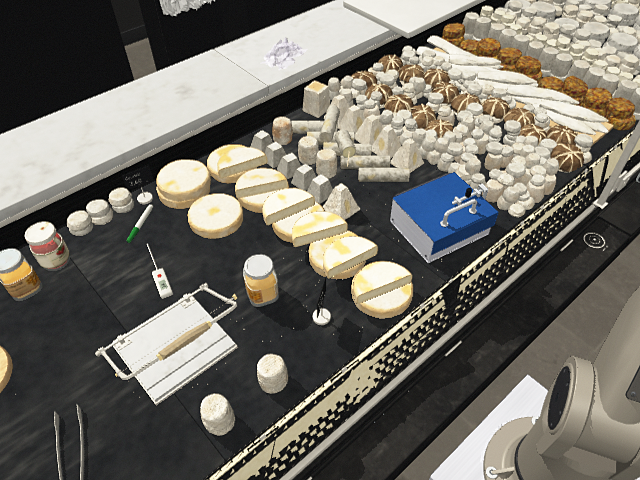

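View pics/top0.png

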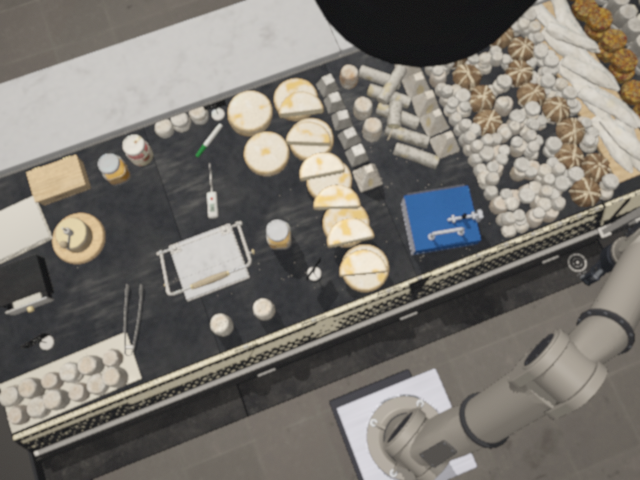

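The scene view shows the blue lid at about (443,213), its handle at (462,210), the bolt knob at (475,190), and a perforated rail in front. The top view shows the lid at (441,219). Next I measure the corners and look closer.

```bash
cat > h.py <<'E'
from station import bot, imaging
import cv2, numpy as np
np.set_printoptions(precision=4,suppress=True)
def ray(n,px,z):
    c=imaging.calibration(n);K=c["intrinsics"];T=c["extrinsics"]
    d=T[:3,:3]@np.linalg.inv(K)@np.array([px[0],px[1],1.]);o=T[:3,3]
    return o+d*(z-o[2])/d[2]
def proj(n,P):
    c=imaging.calibration(n);K=c["intrinsics"];T=c["extrinsics"]
    p=K@(T[:3,:3].T@(np.asarray(P)-T[:3,3]));return p[:2]/p[2]
E
python3 - <<'E'
from h import *
out=[]
for n,r in(("scene",(375,160,135,110)),("top",(385,165,110,100))):
    im=cv2.imread(f"pics/{n}0.png");h=cv2.cvtColor(im,cv2.COLOR_BGR2HSV)
    m=cv2.inRange(h,(100,120,40),(125,255,255))
    k,l,s,_=cv2.connectedComponentsWithStats(m);i=1+s[1:,4].argmax();m=np.uint8(l==i)*255
    m=cv2.morphologyEx(m,cv2.MORPH_CLOSE,np.ones((9,9)))
    c=max(cv2.findContours(m,0,1)[0],key=cv2.contourArea)
    W=np.array([ray(n,p[0],.09)[:2] for p in c]).astype(np.float32)
    rc=cv2.minAreaRect(W); print(n,rc,cv2.boxPoints(rc))
    x,y,w,hh=r;out.append(cv2.resize(im[y:y+hh,x:x+w],(400*w//w,400*hh//w),interpolation=2))
H=max(o.shape[0] for o in out)
cv2.imwrite("pics/z.png",np.hstack([cv2.copyMakeBorder(o,0,H-o.shape[0],0,0,0) for o in out]))
E
```

```text
scene ((0.5443912148475647, -0.3274475932121277), (0.23247845470905304, 0.20659752190113068), 77.94566345214844) [[ 0.4191 -0.4196]
 [ 0.6211 -0.4627]
 [ 0.6697 -0.2353]
 [ 0.4676 -0.1922]]
top ((0.5520929098129272, -0.34423553943634033), (0.20297405123710632, 0.1855379194021225), 78.29237365722656) [[ 0.4407 -0.4248]
 [ 0.6223 -0.4624]
 [ 0.6635 -0.2637]
 [ 0.4818 -0.226 ]]
```

View pics/z.png

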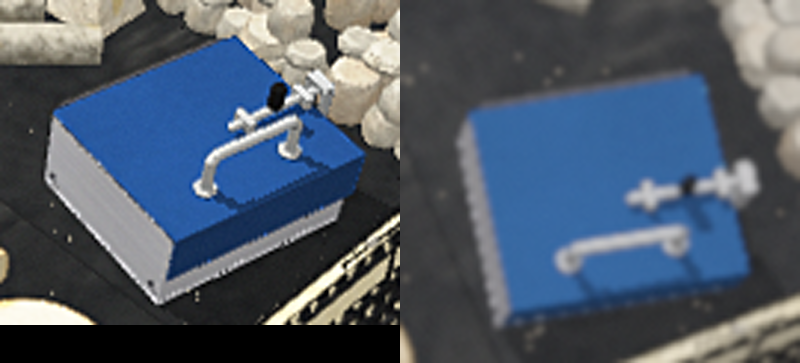

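The crop shows the handle on the front half, the knob on the bolt and the keeper on the right. The case is yawed about -12°. Next I triangulate the knob and handle and look at the front rail.

```bash
python3 - <<'E'
from h import *
def tri(a,b):
    A=[];B=[]
    for n,p in(("scene",a),("top",b)):
        o=imaging.calibration(n)["extrinsics"][:3,3];d=ray(n,p,0)-o;d/=np.linalg.norm(d);P=np.eye(3)-np.outer(d,d);A.append(P);B.append(P@o)
    return np.linalg.lstsq(np.vstack(A),np.hstack(B),rcond=None)[0]
px={}
for n,r in(("scene",(460,180,25,25)),("top",(455,206,20,20))):
    im=cv2.imread(f"pics/{n}0.png");x,y,w,h=r;g=im[y:y+h,x:x+w].max(2)
    m=np.uint8(g<55); k,l,s,c=cv2.connectedComponentsWithStats(m);print(n,[(s[i][4],c[i]+[x,y]) for i in range(1,k) if s[i][4]>5])
print("knob",ray("scene",(468.5,192.7),.1045),ray("top",(464,216.4),.1045))
f=lambda u,v:(375+u*.3375,160+v*.3375); g=lambda u,v:(385+(u-400)*.275,165+v*.275)
for u,v in((210,155),(297,120)):print("handle s",ray("scene",f(u,v),.131))
for u,v in((566,246),(683,234)):print("handle t",ray("top",g(u,v),.131))
o=[]
for n,(x,y,w,h) in(("scene",(430,150,210,160)),("top",(380,180,260,120))):
    im=cv2.imread(f"pics/{n}0.png")[y:y+h,x:x+w];o.append(cv2.resize(im,(520,520*h//w),interpolation=2)[:260 if n=="top" else 340])
cv2.imwrite("pics/rail.png",np.vstack(o)); print(o[0].shape)
E
```

```text
scene [(np.int32(45), array([468.1111, 192.3556]))]
top []
knob [ 0.5345 -0.4099  0.1045] [ 0.5313 -0.4035  0.1045]
handle s [ 0.5129 -0.2881  0.131 ]
handle s [ 0.4915 -0.3735  0.131 ]
handle t [ 0.5169 -0.2824  0.131 ]
handle t [ 0.4914 -0.3751  0.131 ]
(340, 520, 3)
```

View pics/rail.png

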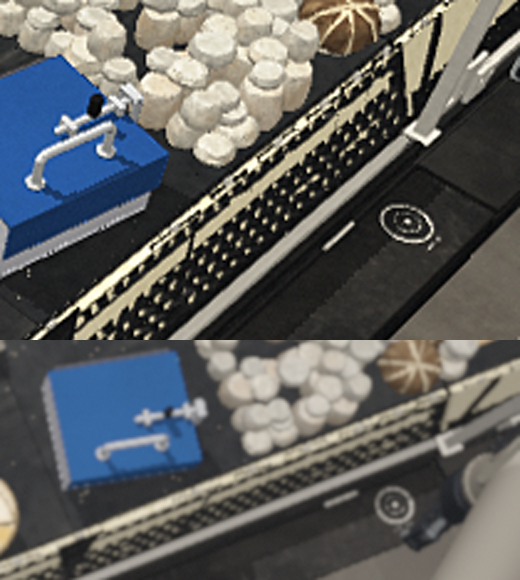

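```bash
python3 - <<'E'
from h import *
def pl(n,a,b):
    o=imaging.calibration(n)["extrinsics"][:3,3];N=np.cross(ray(n,a,0)-o,ray(n,b,0)-o);return N,N@o
N1,d1=pl("scene",(454.2,275.2),(563.3,200.5));N2,d2=pl("top",(420,280),(600,212.5))
for y in(-.2,-.33,-.45,-.6):print("rail",np.linalg.solve([N1,N2,[0,1,0]],[d1,d2,y]))
def tri(a,b):
    A=[];B=[]
    for n,p in(("scene",a),("top",b)):
        o=imaging.calibration(n)["extrinsics"][:3,3];d=ray(n,p,0)-o;d/=np.linalg.norm(d);P=np.eye(3)-np.outer(d,d);A.append(P);B.append(P@o)
    return np.linalg.lstsq(np.vstack(A),np.hstack(B),rcond=None)[0]
print("pole base",tri((600,204.5),(602,232)))
s=cv2.imread("pics/scene0.png")[60:260,490:640];t=cv2.imread("pics/top0.png")[140:290,540:640]
cv2.imwrite("pics/pole.png",np.hstack([cv2.resize(s,(450,600),interpolation=2),cv2.resize(t,(350,525),interpolation=2)[:600] if 0 else cv2.copyMakeBorder(cv2.resize(t,(350,525),interpolation=2),0,75,0,0,0)]))
E
```

```text
rail [ 0.4068 -0.2     0.0548]
rail [ 0.4076 -0.33    0.031 ]
rail [ 0.4084 -0.45    0.009 ]
rail [ 0.4093 -0.6    -0.0184]
pole base [ 0.3495 -0.8792 -0.1053]
```

View pics/pole.png

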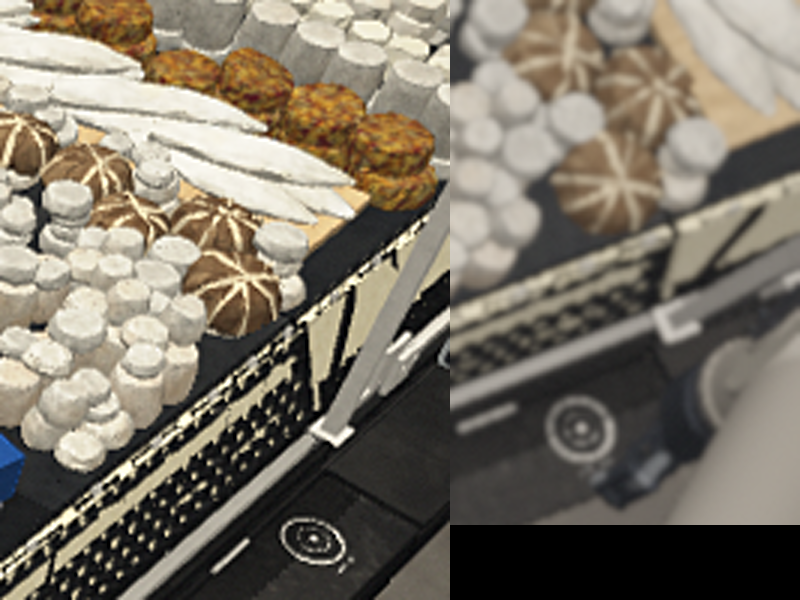

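The rail top lies at about x 0.41, z 0.03, so it is low, and the pole is far away at y -0.88. I can start moving: turn, then fly over the knob.

>>> move_arm:
  commands:
    - [[0,0,0,0,0,8.2,0.034],[0,0,0,0,0,8.2,0.034],[0,0,0,0,0,8.2,0.034],[0,0,0,0,0,8.2,0.034],[0.03,-0.035,0,0,0,0,0.034],[0.03,-0.035,0,0,0,0,0.034],[0.03,-0.035,0,0,0,0,0.034],[0.03,-0.035,0,0,0,0,0.034],[0.03,-0.035,0,0,0,0,0.034],[0.03,-0.035,0,0,0,0,0.034],[0.03,-0.035,0,0,0,0,0.034],[0.03,-0.035,0,0,0,0,0.034],[0,0,0.03,0,0,0,0.034],[0,0,0.03,0,0,0,0.034],[0,0,0,0,0,0,0.034],[0,0,0,0,0,0,0.034]]
  squeeze: 20

```text
t: 2.1
eef_pos: [0.5349, -0.405, 0.1722]
tool_rot: [0.0, 0.995, -0.102, 0.0]
contact_force: [0.2, 0.1, 0.6]
gripper_width: 0.399
grasp_force: 0.0
```

>>> move_arm:
  commands:
    - [[0,0,0.02,0,0,0,0.034],[0,0,0.02,0,0,0,0.034],[0,0,0,0,0,0,0.034]]

```text
t: 2.48
eef_pos: [0.5332, -0.4034, 0.1286]
tool_rot: [-0.001, 0.995, -0.102, -0.002]
contact_force: [-0.4, 0.1, 0.4]
gripper_width: 0.393
grasp_force: 0.0
```

```bash
python3 - <<'E'
from h import *
s=imaging.read_camera("scene")[130:250,400:520,::-1];t=imaging.read_camera("top")[165:265,395:495,::-1]
cv2.imwrite("pics/a.png",np.hstack([cv2.resize(s,(500,500),interpolation=2)[:, :], cv2.resize(t,(300,300),interpolation=2)]) if 0 else np.hstack([cv2.resize(s,(480,480),interpolation=2),cv2.copyMakeBorder(cv2.resize(t,(310,310),interpolation=2),0,170,0,0,0)]))
print(bot.get_obs()["eef_pos"])
E
```

```text
[ 0.5344 -0.4045  0.1308]
```

View pics/a.png

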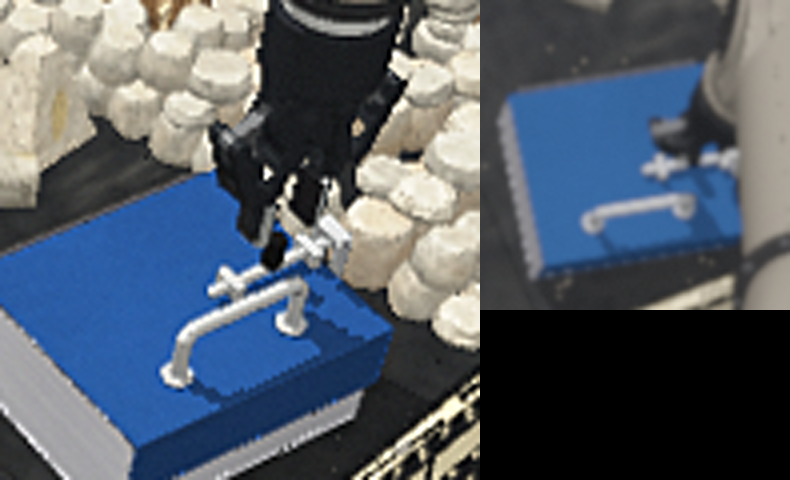

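The scene crop shows the fingers just above and straddling the knob (knob at about pixel (468,192)). I shift 3 mm right, descend, and push left.

>>> move_arm:
  commands:
    - [[0,0.003,0.01,0,0,0,0.034],[0,0,0.01,0,0,0,0.034],[0,0,0.01,0,0,0,0.034],[0,0,0.003,0,0,0,0.034],[0,0,0,0,0,0,0.034]]

```text
t: 3.2
eef_pos: [0.5341, -0.4075, 0.1002]
tool_rot: [-0.0, 0.995, -0.102, 0.0]
contact_force: [-4.9, 3.4, 15.7]
gripper_width: 0.399
grasp_force: 8.0
```

>>> move_arm:
  commands:
    - [[0,0,-0.003,0,0,0,0.034],[0,0,0,0,0,0,0.034]]

```text
t: 3.45
eef_pos: [0.5341, -0.4074, 0.1011]
tool_rot: [0.0, 0.995, -0.102, 0.0]
contact_force: [0.6, 0.4, -1.6]
gripper_width: 0.398
grasp_force: 0.0
```

```bash
python3 - <<'E'
from h import *
s=imaging.read_camera("scene")[150:225,430:510,::-1]
cv2.imwrite("pics/b.png",cv2.resize(s,(640,600),interpolation=2));o=bot.get_obs();print(o["eef_pos"],o["contact_force"],o["torque"],o["grasp_force"])
for P in([.5341,-.4075,.104],o["eef_pos"],o["eef_pos"]+[0,0,.008]): print((proj("scene",P)-[430,150])*8)
E
```

```text
[ 0.5339 -0.4073  0.1008] [ 0.0545  0.6719 -0.1504] [ 0.0403  0.0521 -0.0195] 0.03469790535746142
[303.9528 346.7733]
[302.0922 354.5549]
[307.0451 336.1161]
```

View pics/b.png

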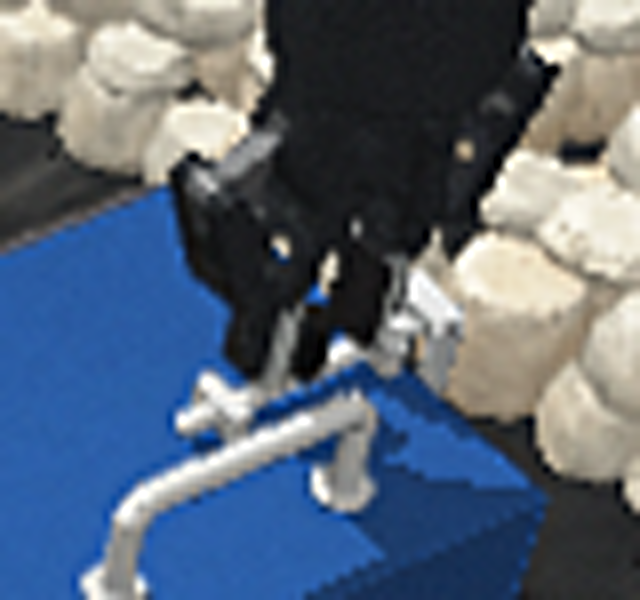

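The crop shows the fingers straddling the knob at rod height, but the left finger would run into the left bolt guide at (215,405). I'll use a wide opening instead, so the guide stays between the fingers and the right finger pushes.

>>> move_arm:
  commands:
    - [[0,0,-0.025,0,0,0,0.034],[0,-0.022,0,0,0,0,0.07],[0,0,0,0,0,0,0.07],[0,0,0,0,0,0,0.07],[0,0,0.015,0,0,0,0.07],[0,0,0.01,0,0,0,0.07],[0,0,0.005,0,0,0,0.07],[0,0,0,0,0,0,0.07]]

```text
t: 4.5
eef_pos: [0.5381, -0.3858, 0.0955]
tool_rot: [-0.0, 0.995, -0.102, -0.001]
contact_force: [0.2, 0.1, -0.0]
gripper_width: 0.817
grasp_force: 0.0
```

>>> move_arm:
  commands:
    - [[0,-0.005,0,0,0,0,0.07],[0,-0.005,0,0,0,0,0.07],[0,-0.005,0,0,0,0,0.07],[0,-0.005,0,0,0,0,0.07],[0,-0.005,0,0,0,0,0.07]]

```text
t: 5.12
eef_pos: [0.5438, -0.3618, 0.0967]
tool_rot: [0.001, 0.995, -0.102, 0.0]
contact_force: [0.4, -3.9, 0.9]
gripper_width: 0.817
grasp_force: 2.1
```

>>> move_arm:
  commands:
    - [[0,-0.002,0,0,0,0,0.07],[0,-0.002,0,0,0,0,0.07],[0,-0.002,0,0,0,0,0.07]]

```text
t: 5.5
eef_pos: [0.5451, -0.3558, 0.0967]
tool_rot: [0.0, 0.995, -0.102, 0.0]
contact_force: [0.8, -4.2, 2.9]
gripper_width: 0.82
grasp_force: 2.0
```

>>> move_arm:
  commands:
    - [[0,-0.002,0,0,0,0,0.07],[0,-0.0015,0,0,0,0,0.07],[0,0,0,0,0,0,0.07]]

```text
t: 5.88
eef_pos: [0.5456, -0.3518, 0.0964]
tool_rot: [-0.0, 0.995, -0.102, 0.0]
contact_force: [-0.2, -3.1, 2.9]
gripper_width: 0.817
grasp_force: 1.7
```

>>> move_arm:
  commands:
    - [[0,-0.0015,0,0,0,0,0.07],[0,0,0,0,0,0,0.07]]

```text
t: 6.12
eef_pos: [0.5457, -0.3515, 0.0963]
tool_rot: [0.001, 0.995, -0.102, 0.0]
contact_force: [0.5, -5.8, 2.2]
gripper_width: 0.82
grasp_force: 2.8
```

>>> move_arm:
  commands:
    - [[0,-0.002,0,0,0,0,0.07],[0,0,0,0,0,0,0.07]]

```text
t: 6.38
eef_pos: [0.5457, -0.3514, 0.0964]
tool_rot: [0.002, 0.995, -0.103, 0.0]
contact_force: [0.3, -10.6, -0.1]
gripper_width: 0.819
grasp_force: 4.7
```

>>> move_arm:
  commands:
    - [[0,-0.002,0,0,0,0,0.07],[0,0,0,0,0,0,0.07]]

```text
t: 6.62
eef_pos: [0.5458, -0.3512, 0.0963]
tool_rot: [0.003, 0.995, -0.103, 0.001]
contact_force: [2.1, -14.4, -1.0]
gripper_width: 0.816
grasp_force: 6.7
```

>>> move_arm:
  commands:
    - [[0,0.006,0,0,0,0,0.07],[0,0.003,-0.03,0,0,0,0.07],[0,0,-0.06,0,0,0,0.07],[0,0,0,0,0,0,0.07]]

```text
t: 7.12
eef_pos: [0.5473, -0.3552, 0.1907]
tool_rot: [0.0, 0.995, -0.102, 0.003]
contact_force: [0.3, -0.2, -0.2]
gripper_width: 0.818
grasp_force: 0.0
```

```bash
python3 - <<'E'
from h import *
o=bot.get_obs();print(o["q"],o["eef_pos"],o["contact_force"])
im=imaging.read_camera("scene");cv2.imwrite("pics/c.png",im[:,:,::-1])
E
```

```text
[ 0.4471  0.4739  0.0466  1.6603 -0.0275  1.0016 -1.2713] [ 0.5473 -0.3552  0.1907] [ 0.3307 -0.2346 -0.232 ]
```

>>> move_arm:
  commands:
    - [[-0.048,-0.016,0,0,0,0,0.04],[0,0,0,0,0,-10,0.04],[0,0,0,0,0,-10,0.04],[0,0,0,0,0,-10,0.04],[0,0,0,0,0,-10,0.04],[0,0,0,0,0,-10,0.04],[0,0,0,0,0,-10,0.04],[0,0,0,0,0,-10,0.04],[0,0,0,0,0,-10,0.04],[0,0,0,0,0,-10,0.04],[0,0,0.03,0,0,0,0.04],[0,0,0,0,0,0,0.04],[0,0,0,0,0,0,0.04]]

```text
t: 8.8
eef_pos: [0.5009, -0.3293, 0.156]
tool_rot: [-0.001, 0.776, 0.631, -0.0]
contact_force: [0.4, 0.2, 0.1]
gripper_width: 0.47
grasp_force: 0.0
```

```bash
python3 - <<'E'
from h import *
o=bot.get_obs();print(o["q"],o["eef_pos"],o["tool_rot"])
a=cv2.imread("pics/c.png")[150:260,400:510];s=imaging.read_camera("scene")[130:240,400:510,::-1]
cv2.imwrite("pics/d.png",np.hstack([cv2.resize(i,(400,400),interpolation=2) for i in(a,s)]))
E
```

```text
[ 0.6928  0.4508 -0.2802  1.7964  0.1515  0.9171  0.1423] [ 0.5009 -0.3293  0.156 ] [-0.0009  0.7755  0.6313 -0.    ]
```

View pics/d.png

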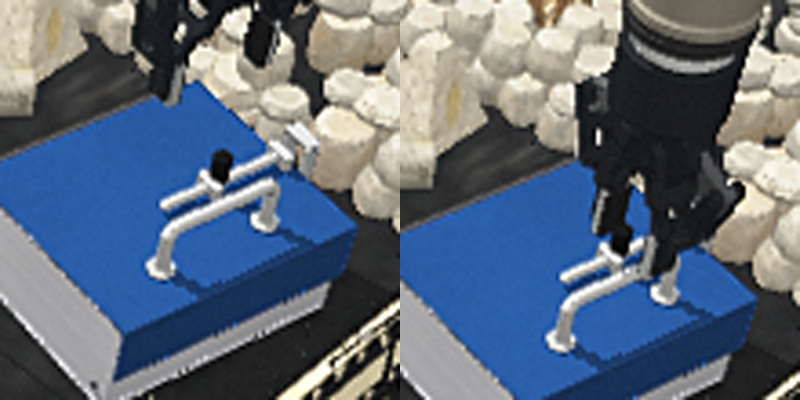

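The bolt is visibly drawn (left panel), and the gripper is over the handle. I descend and grasp.

>>> move_arm:
  commands:
    - [[0,0.001,0.02,0,0,0,0.04],[0,0,0.015,0,0,0,0.04],[0,0,0.01,0,0,0,0.04],[0,0,0,0,0,0,0.0],[0,0,0,0,0,0,0.0],[0,0,0,0,0,0,0.0],[0,0,0,0,0,0,0.0]]
  squeeze: 30

```text
t: 9.72
eef_pos: [0.504, -0.3307, 0.1118]
tool_rot: [0.002, 0.776, 0.631, 0.001]
contact_force: [5.3, -0.9, -7.4]
gripper_width: 0.098
grasp_force: 29.5
```

>>> move_arm:
  commands:
    - [[0,0.0014,-0.0043,0,0,0,0.0],[0,0.0014,-0.0043,0,0,0,0.0],[0,0.0017,-0.0041,0,0,0,0.0],[0,0.0017,-0.0041,0,0,0,0.0],[0,0.0019,-0.004,0,0,0,0.0],[0,0.0019,-0.004,0,0,0,0.0],[0,0,0,0,0,0,0.0],[0,0,0,0,0,0,0.0]]

```text
t: 10.72
eef_pos: [0.5134, -0.3326, 0.1364]
tool_rot: [0.001, 0.776, 0.631, 0.001]
contact_force: [5.8, -1.4, -8.0]
gripper_width: 0.105
grasp_force: 29.4
```

>>> move_arm:
  commands:
    - [[0,0.001,-0.0018,0,0,0,0.0],[0,0.001,-0.0018,0,0,0,0.0],[0,0.001,-0.0018,0,0,0,0.0],[0,0,0,0,0,0,0.0],[0,0,0,0,0,0,0.0]]

```text
t: 11.35
eef_pos: [0.5159, -0.3331, 0.1413]
tool_rot: [0.001, 0.776, 0.631, 0.001]
contact_force: [5.1, -2.9, -9.4]
gripper_width: 0.102
grasp_force: 29.2
```

>>> move_arm:
  commands:
    - [[0,0,0,0,0,0,0.04],[0,0,0,0,0,0,0.04],[0,0,0,0,0,0,0.04],[0,0,-0.03,0,0,0,0.04],[0,0,-0.04,0,0,0,0.0],[0,-0.03,-0.03,0,0,0,0.0],[0,0,0,-10,0,0,0.0],[0,0,0,-10,0,0,0.0],[0,0,0,-10,0,0,0.0],[0,0,0,0,0,0,0.0],[0,0,0,0,0,0,0.0]]

```text
t: 12.72
eef_pos: [0.4861, -0.3272, 0.2425]
tool_rot: [0.201, 0.749, 0.61, 0.163]
contact_force: [1.6, -0.4, 0.0]
gripper_width: 0.001
grasp_force: 0.0
```

```bash
cat > fk.py <<'E'
from h import *
from scipy.optimize import least_squares
from scipy.spatial.transform import Rotation as R
ax="zyzyzyz"
def fk(q,p):
    # p: h,L1,L2,L3,a(elbow),b(wrist)
    M=np.eye(3);x=np.array([p[6],0,p[0]])
    s=[-1,1,-1,1,-1,1,-1]
    for i in range(7):
        M=M@R.from_euler(ax[i],s[i]*q[i]).as_matrix()
        if i==1:x=x+M@[p[4],0,p[1]]
        if i==3:x=x+M@[-p[4],0,p[2]]
        if i==5:x=x+M@[p[5],0,p[3]]
    return x,M
E
python3 - <<'E'
from fk import *
o=bot.get_obs();print(o)
D=[([1.0949,.4778,.0223,1.5565,-.0115,1.1093,-.0831],[.2425,-.6293,.2303],[-.0009,.9831,.1829,-.0002]),([.4471,.4739,.0466,1.6603,-.0275,1.0016,-1.2713],[.5473,-.3552,.1907],[0,.995,-.102,.003]),([.6928,.4508,-.2802,1.7964,.1515,.9171,.1423],[.5009,-.3293,.156],[-.0009,.7755,.6313,0]),(o["q"],o["eef_pos"],o["tool_rot"])]
import pickle;pickle.dump(D,open("D.pkl","wb"))
f=lambda p:np.concatenate([fk(q,p)[0]-e for q,e,_ in D])
r=least_squares(f,[.3,.4,.4,.3,0,0,0]);print(r.x,r.fun)
for q,e,t in D:print(fk(q,r.x)[1]); print(R.from_quat(np.roll(t,-1)).as_matrix())
E
```

```text
{'t': 12.725, 'q': array([ 0.9912,  0.1555, -0.4341,  2.1041, -0.2922,  0.421 ,  0.6119]), 'joint_vel': array([-0.025 ,  0.0134, -0.0003, -0.0303, -0.0042, -0.0053,  0.0085]), 'joint_torque': array([  1.0648, -35.2956,  -1.3139, -24.978 ,  -0.5151,  -1.6307,
         0.0511]), 'eef_pos': array([ 0.4861, -0.3272,  0.2425]), 'tool_rot': array([0.2008, 0.7492, 0.6098, 0.1632]), 'contact_force': array([ 1.5845, -0.3713,  0.0315]), 'torque': array([0.1163, 0.4717, 0.0378]), 'grasp_force': 0.0, 'gripper_width': 0.0011539851247113256}
[ 0.2284  0.5629  0.4697  0.3135  0.0612  0.0381 -0.0782] [ 0.0016 -0.0168  0.0011  0.0015  0.033  -0.0021 -0.0024  0.0033  0.0006
 -0.0007 -0.0035  0.0003]
[[-0.3596  0.9331 -0.0008]
 [ 0.9331  0.3596  0.0017]
 [ 0.0019 -0.0001 -1.    ]]
[[ 0.9331  0.3596 -0.0007]
 [ 0.3596 -0.9331  0.0017]
 [-0.0001 -0.0018 -1.    ]]
[[ 0.2023  0.9793  0.0065]
 [ 0.9793 -0.2023 -0.0013]
 [ 0.      0.0067 -1.    ]]
[[ 0.9792 -0.2029  0.006 ]
 [-0.2029 -0.9792 -0.0006]
 [ 0.006  -0.0006 -1.    ]]
[[-0.9792  0.2028 -0.0013]
 [ 0.2028  0.9792  0.0014]
 [ 0.0015  0.0011 -1.    ]]
[[ 0.2029  0.9792 -0.0011]
 [ 0.9792 -0.2029  0.0014]
 [ 0.0011 -0.0014 -1.    ]]
[[-0.8481  0.2031  0.4894]
 [ 0.1758  0.9792 -0.1018]
 [-0.4999 -0.0003 -0.8661]]
[[ 0.2031  0.8481  0.4894]
 [ 0.9792 -0.1758 -0.1018]
 [-0.0003  0.4999 -0.8661]]
```

```bash
cat > fk.py <<'E'
from h import *
from scipy.optimize import least_squares
from scipy.spatial.transform import Rotation as R
import pickle
C=R.from_euler('z',90,degrees=True).as_matrix()
s=[-1,1,-1,1,-1,1,-1]
lo=np.array([-2.96,-.34,-1.41,.24,-1.37,.17,-2.96]);hi=np.array([2.96,2.1,1.46,2.44,4.51,1.92,2.96])
def fk(q,p):
    M=np.eye(3);x=np.array([0,0,p[0]]);k=0
    for i in range(7):
        M=M@R.from_euler("zyzyzyz"[i],s[i]*q[i]).as_matrix()
        if i==0:x=x+M@[p[1],0,0]
        if i in(1,3,5):x=x+M@p[2+3*k:5+3*k];k+=1
    return x,M@C
def fit():
    D=pickle.load(open("D.pkl","rb"))
    p0=np.array([.23,0,0,0,.45,0,0,.45,0,0,.3])
    r=least_squares(lambda p:np.concatenate([np.concatenate([fk(q,p)[0]-e for q,e,_ in D]),.003*(p-p0)]),p0)
    return r
E
python3 - <<'E'
from fk import *
r=fit();p=r.x;print(p);print(r.fun[:12])
np.save("p.npy",p)
cx=np.array([.979,-.203,0]);cy=np.array([.203,.979,0]);H=np.array([.642,-.359,.0])
q0=np.array(pickle.load(open("D.pkl","rb"))[-1][0])
for yo in(-.045,0.02):
  T=H+cx*(-.161)+cy*yo+[0,0,.052]
  for t in(20,30,40,50):
    for yaw in(-50,-30,-15,0,15,30,50):
      d=np.cos(np.radians(t))*(np.cos(np.radians(yaw))*cx+np.sin(np.radians(yaw))*cy)-[0,0,np.sin(np.radians(t))]
      def f(q):
        x,M=fk(q,p);return np.concatenate([(x-T)*10,(M[:,2]-d)*3,.003*(q-q0)])
      z=least_squares(f,np.clip(q0,lo+.01,hi-.01),bounds=(lo+.03,hi-.03));x,M=fk(z.x,p)
      e=np.linalg.norm(x-T);a=np.degrees(np.arccos(np.clip(M[:,2]@d,-1,1)))
      if e<.01 and a<4:print(yo,t,yaw,"e%.3f a%.1f"%(e,a),z.x.round(2),"roll",np.degrees(np.arcsin(M[2,0])).round())
E
```

```text
[ 0.2873 -0.0002  0.     -0.0304  0.5415  0.0001 -0.0312  0.4726 -0.0003
 -0.0007  0.3269]
[-0. -0.  0.  0.  0. -0.  0.  0.  0. -0. -0. -0.]
-0.045 20 -50 e0.000 a1.0 [ 0.39  0.89 -0.3   2.41  2.24  1.49  0.61] roll 31.0
-0.045 20 30 e0.000 a1.0 [ 1.65  1.03 -0.72  2.05 -1.34  0.64  0.61] roll 48.0
-0.045 20 50 e0.000 a1.0 [ 1.51  1.04 -0.59  1.81 -0.89  0.95  0.61] roll 63.0
-0.045 30 -50 e0.000 a0.9 [ 0.52  0.76 -0.39  2.4   2.21  1.24  0.61] roll 20.0
-0.045 30 30 e0.000 a0.9 [ 1.57  0.9  -0.67  2.07 -1.32  0.55  0.61] roll 49.0
-0.045 30 50 e0.000 a0.9 [ 1.45  0.93 -0.57  1.84 -0.83  0.84  0.61] roll 58.0
-0.045 40 -50 e0.000 a0.8 [ 0.68  0.66 -0.51  2.35  2.11  1.    0.61] roll 9.0
-0.045 40 -30 e0.000 a0.8 [ 1.13  0.75 -0.8   2.41  2.52  0.95  0.61] roll -2.0
-0.045 40 30 e0.000 a0.8 [ 1.63  0.88 -0.85  2.06 -0.85  0.31  0.61] roll 50.0
-0.045 40 50 e0.000 a0.8 [ 1.38  0.83 -0.54  1.87 -0.75  0.75  0.61] roll 50.0
-0.045 50 -50 e0.000 a0.7 [ 0.77  0.59 -0.55  2.28  1.91  0.76  0.61] roll -2.0
-0.045 50 -30 e0.000 a0.7 [ 1.2   0.68 -0.87  2.32  2.21  0.7   0.61] roll -12.0
-0.04
[... 775 characters left out ...]
0
0.02 40 -50 e0.000 a0.8 [ 0.49  0.66 -0.49  2.37  1.97  1.05  0.61] roll 11.0
0.02 40 -30 e0.008 a1.4 [ 1.35  1.23 -1.38  2.41  2.32  1.45  0.61] roll -24.0
0.02 40 30 e0.000 a0.8 [ 1.59  0.87 -0.91  2.17 -1.22  0.2   0.61] roll 47.0
0.02 40 50 e0.000 a0.8 [ 1.37  0.81 -0.61  1.98 -0.82  0.63  0.61] roll 50.0
0.02 50 -50 e0.000 a0.7 [ 0.6   0.57 -0.53  2.31  1.81  0.81  0.61] roll 0.0
0.02 50 -30 e0.000 a0.7 [ 0.99  0.63 -0.81  2.37  2.16  0.76  0.61] roll -7.0
0.02 50 -15 e0.000 a0.7 [ 1.35  0.78 -1.08  2.37  2.27  0.7   0.61] roll -20.0
0.02 50 30 e0.000 a0.7 [ 1.41  0.72 -0.78  2.15 -0.85  0.2   0.61] roll 39.0
0.02 50 50 e0.000 a0.7 [ 1.26  0.71 -0.57  1.99 -0.67  0.56  0.61] roll 40.0
```

```bash
cat > ik.py <<'E'
from fk import *
p=np.load("p.npy");cx=np.array([.979,-.203,0]);cy=np.array([.203,.979,0]);H=np.array([.642,-.359,.0])
def pose(xc,yc,z,t,yaw,flip=1):
    t,yaw=np.radians(t),np.radians(yaw)
    d=np.cos(t)*(np.cos(yaw)*cx+np.sin(yaw)*cy)-[0,0,np.sin(t)]
    y=flip*np.cross([0,0,1],d);y/=np.linalg.norm(y)
    return H+cx*(xc-.085)+cy*yc+[0,0,z],np.column_stack([np.cross(y,d),y,d])
def ik(T,M0,q0,w=.003):
    def f(q):
        x,M=fk(q,p);return np.concatenate([(x-T)*10,(M-M0).ravel()*2,w*(q-q0)])
    z=least_squares(f,np.clip(q0,lo+.01,hi-.01),bounds=(lo+.005,hi-.005));x,M=fk(z.x,p)
    return z.x,np.linalg.norm(x-T),np.degrees(np.linalg.norm(M-M0)/1.41)
E
python3 - <<'E'
from ik import *
q0=np.array(pickle.load(open("D.pkl","rb"))[-1][0])
print(pose(0,0,.05,20,35)[1])
for fl in(1,-1):
 for yaw in(25,30,35,40):
  for t in(15,20,25):
   out=[]
   q=q0
   for yo in(-.055,-.02,.01,.045):
    q,e,a=ik(*pose(-.078,yo,.054,t,yaw,fl),q);out.append((round(e*1e3,1),round(a,1),round(float(np.min(np.minimum(q-lo,hi-q)[1:])),2)))
   print(fl,yaw,t,out,q.round(2))
E
```

```text
[[-0.3142 -0.3953  0.863 ]
 [-0.1352  0.9185  0.3714]
 [-0.9395  0.     -0.342 ]]
1 25 15 [(np.float64(0.0), np.float64(0.0), 0.04), (np.float64(0.0), np.float64(0.0), 0.01), (np.float64(0.0), np.float64(0.0), 0.01), (np.float64(0.0), np.float64(0.0), 0.01)] [ 2.07  1.81 -1.4   2.23  1.67  0.29  1.76]
1 25 20 [(np.float64(0.0), np.float64(0.0), 0.06), (np.float64(0.0), np.float64(0.0), 0.01), (np.float64(0.0), np.float64(0.0), 0.01), (np.float64(0.0), np.float64(0.0), 0.01)] [ 2.03  1.7  -1.4   2.25  1.79  0.3   1.55]
1 25 25 [(np.float64(0.0), np.float64(0.0), 0.06), (np.float64(0.0), np.float64(0.0), 0.01), (np.float64(0.0), np.float64(0.0), 0.05), (np.float64(0.0), np.float64(0.0), 0.01)] [ 1.98  1.59 -1.4   2.26  1.85  0.32  1.4 ]
1 30 15 [(np.float64(0.0), np.float64(0.0), 0.02), (np.float64(0.0), np.float64(0.0), 0.05), (np.float64(0.0), np.float64(0.0), 0.06), (np.float64(0.0), np.float64(0.0), 0.01)] [ 2.02  1.66 -1.33  2.18  0.95  0.18  2.44]
1 30 20 [(np.float64(0.0), np.float64(0.0), 0.04), (np.float64(0.0), np.float64(0.0), 0.07), (np.float64(0.0), np.float64(0.0), 0.02),
[... 3594 characters left out ...]
1.15 -1.03  2.15 -1.06  0.27  1.04]
-1 40 15 [(np.float64(0.0), np.float64(0.0), 0.44), (np.float64(0.0), np.float64(0.0), 0.4), (np.float64(0.0), np.float64(0.0), 0.36), (np.float64(0.0), np.float64(0.0), 0.31)] [ 1.72  1.2  -0.9   2.07 -1.06  0.55  1.15]
-1 40 20 [(np.float64(0.0), np.float64(0.0), 0.45), (np.float64(0.0), np.float64(0.0), 0.41), (np.float64(0.0), np.float64(0.0), 0.37), (np.float64(0.0), np.float64(0.0), 0.32)] [ 1.7   1.13 -0.9   2.09 -1.05  0.49  1.09]
-1 40 25 [(np.float64(0.0), np.float64(0.0), 0.46), (np.float64(0.0), np.float64(0.0), 0.42), (np.float64(0.0), np.float64(0.0), 0.37), (np.float64(0.0), np.float64(0.0), 0.28)] [ 1.66  1.06 -0.9   2.1  -1.04  0.45  1.02]
```

```bash
python3 - <<'E'
from ik import *
o=bot.get_obs();q=o["q"];M0=R.from_quat(np.roll(o["tool_rot"],-1));x0=o["eef_pos"]
T,M1=pose(-.078,-.058,.054,20,37,-1);M1=R.from_matrix(M1);d=M1.as_matrix()[:,2];S=T-.08*d
rv=(M0.inv()*M1).as_rotvec(degrees=True);print("rv",rv,np.linalg.norm(rv)); print("S",S,"T",T)
W=S*[1,1,0]+[0,0,.2]
n=12;step=R.from_rotvec(rv/n,degrees=True);M=M0;x=x0
for i in range(n):
    sh=M.as_matrix().T@((W-x0)/n);M=M*step;x=x+(W-x0)/n
    q2,e,a=ik(x,M.as_matrix(),q,.02);print(sh.round(4),(rv/n).round(2),round(e,4),round(a,1),np.abs(q2-q).max().round(2),q2.round(2));q=q2
print("down",M1.as_matrix().T@(S-W)); print(ik(S,M1.as_matrix(),q,.02))
E
```

```text
rv [-7.1303 49.7972 60.2897] 78.52042540482515
S [ 0.4027 -0.4148  0.0814] T [ 0.4706 -0.3827  0.054 ]
[-0.0086 -0.0064  0.0004] [-0.59  4.15  5.02] 0.0 0.0 0.17 [ 1.1   0.19 -0.48  2.09 -0.46  0.47  0.74]
[-0.0091 -0.0056 -0.0003] [-0.59  4.15  5.02] 0.0 0.0 0.13 [ 1.19  0.22 -0.51  2.07 -0.59  0.53  0.84]
[-0.0095 -0.0048 -0.001 ] [-0.59  4.15  5.02] 0.0 0.0 0.1 [ 1.26  0.26 -0.52  2.06 -0.69  0.58  0.9 ]
[-0.0098 -0.0039 -0.0018] [-0.59  4.15  5.02] 0.0 0.0 0.08 [ 1.32  0.3  -0.53  2.05 -0.77  0.65  0.94]
[-0.0099 -0.003  -0.0025] [-0.59  4.15  5.02] 0.0 0.0 0.06 [ 1.38  0.35 -0.53  2.03 -0.83  0.71  0.96]
[-0.0099 -0.0021 -0.0033] [-0.59  4.15  5.02] 0.0 0.0 0.06 [ 1.42  0.39 -0.53  2.02 -0.88  0.76  0.97]
[-0.0098 -0.0012 -0.004 ] [-0.59  4.15  5.02] 0.0 0.0 0.06 [ 1.47  0.44 -0.53  2.01 -0.93  0.82  0.97]
[-0.0096 -0.0003 -0.0047] [-0.59  4.15  5.02] 0.0 0.0 0.06 [ 1.5   0.49 -0.53  1.99 -0.97  0.88  0.97]
[-0.0092  0.0005 -0.0054] [-0.59  4.15  5.02] 0.0 0.0 0.05 [ 1.54  0.54 -0.52  1.98 -1.    0.93  0.96]
[-0.0087  0.0014 -0.006 ] [-0.59  4.15  5.02] 0.0 0.0 0.05 [ 1.57  0.59 -0.52  1.97 -1.04  0.98  0.94]
[-0.0081  0.0022 -0.0066] [-0.59  4.15  5.02] 0.0 0.0 0.05 [ 1.6   0.64 -0.51  1.96 -1.07  1.03  0.92]
[-0.0074  0.0029 -0.0072] [-0.59  4.15  5.02] 0.0 0.0 0.05 [ 1.63  0.69 -0.51  1.96 -1.1   1.07  0.89]
down [-0.1115  0.      0.0406]
(array([ 1.6118,  0.9138, -0.4851,  1.9394, -1.0981,  0.9696,  1.0706]), np.float64(3.2086217118257133e-06), np.float64(0.0009446489190932185))
```

>>> move_arm:
  commands:
    - [[-0.009,-0.006,0,-0.6,4.15,5.02,0],[-0.009,-0.006,0,-0.6,4.15,5.02,0],[-0.0095,-0.005,-0.001,-0.6,4.15,5.02,0],[-0.01,-0.004,-0.002,-0.6,4.15,5.02,0],[-0.01,-0.003,-0.0025,-0.6,4.15,5.02,0],[-0.01,-0.002,-0.003,-0.6,4.15,5.02,0],[-0.01,-0.001,-0.004,-0.6,4.15,5.02,0],[-0.0095,0,-0.005,-0.6,4.15,5.02,0],[-0.009,0.0005,-0.0055,-0.6,4.15,5.02,0],[-0.009,0.0015,-0.006,-0.6,4.15,5.02,0],[-0.008,0.002,-0.0065,-0.6,4.15,5.02,0],[-0.0075,0.003,-0.007,-0.6,4.15,5.02,0],[0,0,0,0,0,0,0],[0,0,0,0,0,0,0]]

```text
t: 14.48
eef_pos: [0.4033, -0.4153, 0.1996]
tool_rot: [-0.125, 0.799, 0.181, 0.56]
contact_force: [0.5, -0.0, -0.4]
gripper_width: -0.002
grasp_force: 0.0
```

```bash
cat > go.py <<'E'
from ik import *
import sys
a=[float(v) for v in sys.argv[1:]]
o=bot.get_obs();M0=R.from_quat(np.roll(o["tool_rot"],-1));x0=o["eef_pos"]
T,M1=pose(*a[:5],-1);rv=(M0.inv()*R.from_matrix(M1)).as_rotvec(degrees=True)
r=x0-H;print("t",o["t"],"case x,y,z",r@cx+.085,r@cy,r[2],"q",o["q"].round(2))
print("shift now-frame",M0.as_matrix().T@(T-x0),"rv",rv);print("target-frame shift",M1.T@(T-x0),"case y in tool",M1.T@cy,"case x in tool",M1.T@cx)
E
python3 go.py -.138 -.103 .081 20 37
```

```text
t 14.475 case x,y,z -0.13728522034290402 -0.10357209480349192 0.19959817289864126 q [ 1.61  0.69 -0.49  1.95 -1.11  1.08  0.9 ]
shift now-frame [-0.1115 -0.0013  0.0404] rv [-0.097  -0.0209  0.2512]
target-frame shift [-0.1115 -0.0009  0.0404] case y in tool [ 0.2058 -0.7985  0.5653] case x in tool [0.2731 0.6017 0.7502]
```

>>> move_arm:
  commands:
    - [[-0.0223,0,0.0081,0,0,0,0],[-0.0223,0,0.0081,0,0,0,0],[-0.0223,0,0.0081,0,0,0,0],[-0.0223,0,0.0081,0,0,0,0],[-0.0223,0,0.0081,0,0,0,0],[0,0,0,0,0,0,0],[0,0,0,0,0,0,0]]

```text
t: 15.35
eef_pos: [0.4029, -0.4156, 0.0818]
tool_rot: [-0.125, 0.799, 0.181, 0.56]
contact_force: [0.5, 1.1, 0.1]
gripper_width: -0.005
grasp_force: 0.0
```

```bash
python3 go.py -.078 -.058 .054 20 37; python3 - <<'E'
from h import *
im=imaging.read_camera("scene")[:,:,::-1].copy();t=imaging.read_camera("top")[:,:,::-1]
for n,i,(x,y,w,h) in(("s",im,(380,170,130,110)),("t",t,(390,170,120,110))):
    c=i[y:y+h,x:x+w].astype(int);m=(c[...,2]>70)&(c[...,2]>1.7*c[...,1])&(c[...,2]>1.7*c[...,0]);v,u=np.nonzero(m);print(n,len(u),[(a+x,b+y) for a,b in zip(u[:8],v[:8])])
cv2.imwrite("pics/e.png",cv2.resize(im[150:270,390:530],(700,600),interpolation=2))
E
```

```text
t 15.35 case x,y,z -0.13754643434247193 -0.10394741064189197 0.08183778737811279 q [ 1.6   0.91 -0.47  1.94 -1.11  0.98  1.08]
shift now-frame [-0.0005 -0.0008  0.0803] rv [-0.0096 -0.0628  0.2083]
target-frame shift [-0.0004 -0.0008  0.0802] case y in tool [ 0.2058 -0.7985  0.5653] case x in tool [0.2731 0.6017 0.7502]
s 17 [(np.int64(462), np.int64(233)), (np.int64(463), np.int64(233)), (np.int64(464), np.int64(233)), (np.int64(460), np.int64(234)), (np.int64(461), np.int64(234)), (np.int64(462), np.int64(234)), (np.int64(463), np.int64(234)), (np.int64(464), np.int64(234))]
t 0 []
```

View pics/e.png

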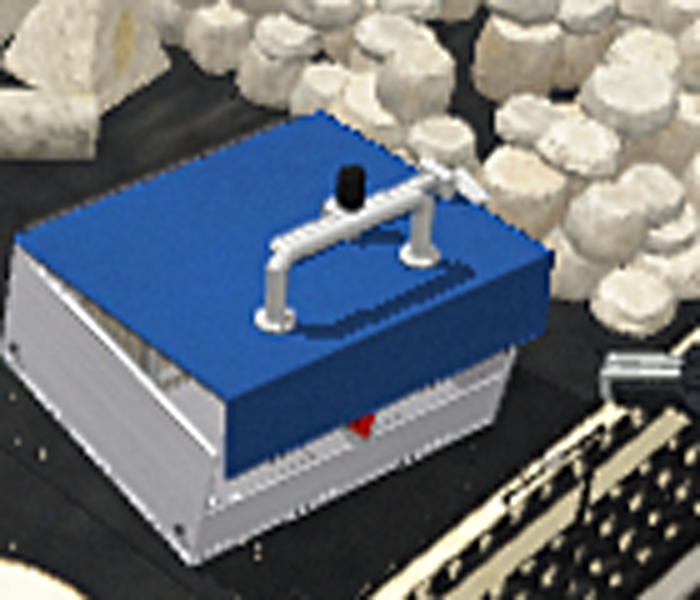

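The lid is lifted and the red tab shows under the skirt at scene pixel (462,235). The fingers are to its right.

```bash
python3 - <<'E'
from ik import *
o=imaging.calibration("scene")["extrinsics"][:3,3]
for px in((462,233),(462.4,235.5),(462.5,238)):
    d=ray("scene",px,0)-o
    for xc in(-.086,-.080):
        n=H+cx*(xc-.085);k=((n-o)@cx)/(d@cx);P=o+k*d-H;print(px,xc,P@cy,P[2])
E
```

```text
(462, 233) -0.086 0.0024445123493414913 0.06426011767302209
(462, 233) -0.08 -0.00479649307452549 0.05473712394358976
(462.4, 235.5) -0.086 -0.0015883084578416514 0.05288324732736138
(462.4, 235.5) -0.08 -0.008868197748733682 0.043250559481866846
(462.5, 238) -0.086 -0.004563469091771805 0.04195253364907847
(462.5, 238) -0.08 -0.011872044445347675 0.03221445346470331
```

>>> move_arm:
  commands:
    - [[0,0,0.012,0,0,0,0],[0,0,0.012,0,0,0,0],[0,0,0.012,0,0,0,0],[0,0,0.012,0,0,0,0],[0,0,0,0,0,0,0]]

```text
t: 16.08
eef_pos: [0.4438, -0.395, 0.0639]
tool_rot: [-0.126, 0.799, 0.18, 0.56]
contact_force: [0.3, -0.2, -0.5]
gripper_width: -0.0
grasp_force: 0.0
```

>>> move_arm:
  commands:
    - [[0,0,0.008,0,0,0,0],[0,0,0.008,0,0,0,0],[0,0,0.008,0,0,0,0],[0,0,0.007,0,0,0,0],[0,0,0,0,0,0,0]]

```text
t: 16.7
eef_pos: [0.4678, -0.3851, 0.0516]
tool_rot: [-0.124, 0.8, 0.178, 0.559]
contact_force: [-5.4, -2.7, 0.1]
gripper_width: -0.001
grasp_force: 0.0
```

>>> move_arm:
  commands:
    - [[0.003,0,-0.004,0,0,0,0],[0,0,0,0,0,0,0]]

```text
t: 16.95
eef_pos: [0.4664, -0.3848, 0.0572]
tool_rot: [-0.125, 0.799, 0.18, 0.56]
contact_force: [-2.0, 0.5, -3.6]
gripper_width: 0.001
grasp_force: 1.7
```

```bash
python3 go.py -.080 -.055 .056 20 37;  python3 -c "
from h import *
o=bot.get_obs();print(o['contact_force'],o['torque'])"
```

```text
t 16.95 case x,y,z -0.08170138877490239 -0.06091583564532956 0.057154739085098945 q [ 1.53  0.97 -0.53  1.95 -1.21  0.86  1.14]
shift now-frame [ 0.0006 -0.0037  0.0051] rv [0.0205 0.0206 0.0519]
target-frame shift [ 0.0006 -0.0037  0.0051] case y in tool [ 0.2058 -0.7985  0.5653] case x in tool [0.2731 0.6017 0.7502]
[-2.019   0.4683 -3.6237] [-0.6804  1.5346  0.1112]
```

>>> move_arm:
  commands:
    - [[0.0014,0,-0.0005,0,0,0,0],[0.0014,0.003,0.004,0,0,0,0],[0,0,0,0,0,0,0]]

```text
t: 17.32
eef_pos: [0.4682, -0.3854, 0.0564]
tool_rot: [-0.126, 0.801, 0.179, 0.558]
contact_force: [-17.1, 2.1, -3.6]
gripper_width: 0.002
grasp_force: 7.5
```

```bash
python3 go.py -.071 -.055 .057 20 37;  python3 -c "
from h import *
o=bot.get_obs();print(o['contact_force'],o['torque'])"
```

```text
t 17.325 case x,y,z -0.07978901784048457 -0.06111083636247872 0.056372585381519597 q [ 1.52  0.97 -0.53  1.95 -1.21  0.86  1.14]
shift now-frame [0.0043 0.0004 0.0099] rv [-0.0178  0.2169 -0.1183]
target-frame shift [0.0043 0.0004 0.0099] case y in tool [ 0.2058 -0.7985  0.5653] case x in tool [0.2731 0.6017 0.7502]
[-17.0944   2.0524  -3.5769] [-0.509   2.3215  1.4228]
```

>>> move_arm:
  commands:
    - [[0,0,-0.008,0,0,0,0],[0,0,-0.012,0,0,0,0],[0,0,0,0,0,0,0]]

```text
t: 17.7
eef_pos: [0.4543, -0.3952, 0.0664]
tool_rot: [-0.124, 0.799, 0.179, 0.56]
contact_force: [-3.9, -0.5, -0.9]
gripper_width: 0.003
grasp_force: 1.5
```

```bash
python3 go.py -.094 -.045 .056 18 30;  python3 - <<'E'
from ik import *
o=bot.get_obs();print(o['contact_force'],o['torque']);q=o["q"]
for yaw,t in((30,18),(27,18),(24,18)):
  for y in(-.045,-.02,0,.012):print(yaw,y,[np.round(v,3) for v in ik(*pose(-.075,y,.056,t,yaw,-1),q)])
im=imaging.read_camera("scene")[:,:,::-1];t=imaging.read_camera("top")[:,:,::-1]
cv2.imwrite("pics/f.png",np.hstack([cv2.resize(im[180:270,420:510],(400,400),interpolation=2),cv2.resize(t[180:270,410:500],(400,400),interpolation=2)]))
E
```

```text
t 17.7 case x,y,z -0.09140427887973591 -0.07355613206275229 0.06635013200871095 q [ 1.54  0.95 -0.52  1.95 -1.19  0.89  1.12]
shift now-frame [-0.0045 -0.0244  0.0177] rv [-6.4857  1.9577  2.3824]
target-frame shift [-0.0061 -0.026   0.0147] case y in tool [ 0.1545 -0.8659  0.4754] case x in tool [0.2676 0.4999 0.8234]
[-3.9104 -0.4762 -0.8799] [-0.5577  1.4702  0.2463]
30 -0.045 [array([ 1.641,  1.036, -0.692,  2.046, -1.365,  0.693,  1.295]), np.float64(0.0), np.float64(0.009)]
30 -0.02 [array([ 1.702,  1.087, -0.801,  2.087, -1.365,  0.581,  1.329]), np.float64(0.0), np.float64(0.009)]
30 0 [array([ 1.752,  1.142, -0.891,  2.12 , -1.365,  0.481,  1.359]), np.float64(0.0), np.float64(0.009)]
30 0.012 [array([ 1.781,  1.182, -0.947,  2.138, -1.365,  0.416,  1.378]), np.float64(0.0), np.float64(0.009)]
27 -0.045 [array([ 1.752,  1.109, -0.835,  2.076, -1.365,  0.543,  1.324]), np.float64(0.0), np.float64(0.009)]
27 -0.02 [array([ 1.813,  1.183, -0.947,  2.117, -1.365,  0.416,  1.364]), np.float64(0.0), np.float64(0.009)]
27 0 [array([ 1.861,  1.26 , -1.039,  2.149, -1.365,  0.299,  1.401]), np.float64(0.0), np.float64(0.009)]
27 0.012 [array([ 1.888,  1.315, -1.096,  2.168, -1.365,  0.221,  1.426]), np.float64(0.0), np.float64(0.009)]
24 -0.045 [array([ 1.86 ,  1.211, -0.982,  2.106, -1.365,  0.373,  1.363]), np.float64(0.0), np.float64(0.009)]
24 -0.02 [array([ 1.919,  1.315, -1.097,  2.147, -1.365,  0.222,  1.414]), np.float64(0.0), np.float64(0.009)]
24 0 [array([ 1.928,  1.354, -1.13 ,  2.166, -1.365,  0.175,  1.433]), np.float64(0.002), np.float64(0.95)]
24 0.012 [array([ 1.921,  1.359, -1.131,  2.174, -1.365,  0.175,  1.435]), np.float64(0.004), np.float64(1.825)]
```

View pics/f.png

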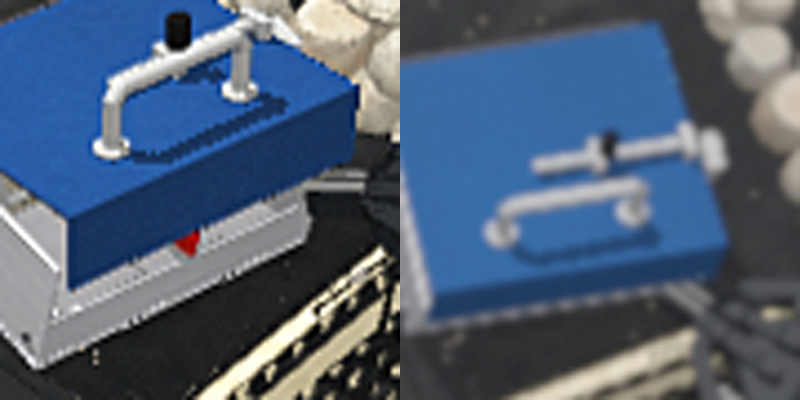

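The crops show the finger at the far right corner of the opening, so the contact was with the right side wall's front edge. I back out and enter about 30 mm further left.

>>> move_arm:
  commands:
    - [[0,0,-0.012,0,0,0,0],[0,0,-0.012,0,0,0,0],[0,0,0,0,0,0,0],[0,0,0,0,0,0,0]]

```text
t: 18.3
eef_pos: [0.4346, -0.4037, 0.0745]
tool_rot: [-0.125, 0.799, 0.18, 0.56]
contact_force: [-0.0, -0.2, -0.4]
gripper_width: 0.001
grasp_force: 0.0
```

```bash
python3 go.py -.112 -.060 .071 19 35;python3 -c "
from h import *
o=bot.get_obs();print(o['contact_force'],o['torque'])"
```

```text
t 18.3 case x,y,z -0.10893930525698488 -0.08589426296105938 0.07453823127390816 q [ 1.56  0.93 -0.5   1.94 -1.15  0.93  1.1 ]
shift now-frame [ 0.0012 -0.0225  0.0136] rv [-1.8341  0.9157  0.7575]
target-frame shift [ 0.0007 -0.0229  0.0129] case y in tool [ 0.1867 -0.819   0.5421] case x in tool [0.2666 0.5735 0.7743]
[-0.0071 -0.1795 -0.4232] [-0.3978  0.8666  0.0047]
```

>>> move_arm:
  commands:
    - [[0.0006,-0.0112,0.0068,-0.9,0.46,0.38,0],[0.0006,-0.0113,0.0068,-0.9,0.46,0.38,0],[0,0,0.01,0,0,0,0],[0,0,0.01,0,0,0,0],[0,0,0.01,0,0,0,0],[0,0,0,0,0,0,0]]

```text
t: 19.05
eef_pos: [0.464, -0.3657, 0.0609]
tool_rot: [-0.118, 0.797, 0.165, 0.569]
contact_force: [-0.4, -0.8, 0.5]
gripper_width: 0.007
grasp_force: 0.0
```

>>> move_arm:
  commands:
    - [[0,0,0.006,0,0,0,0],[0,0,0.006,0,0,0,0],[0,0,0.006,0,0,0,0],[0,0,0,0,0,0,0]]

```text
t: 19.55
eef_pos: [0.4737, -0.3612, 0.0503]
tool_rot: [-0.117, 0.801, 0.162, 0.565]
contact_force: [-18.7, 0.4, -5.4]
gripper_width: 0.001
grasp_force: 2.6
```

```bash
python3 go.py -.072 -.010 .056 19 35;python3 -c "
from h import *
o=bot.get_obs();print(o['contact_force'],o['torque'])"
```

```text
t 19.55 case x,y,z -0.07935049127727674 -0.03636905674701644 0.05028024769692485 q [ 1.55  1.   -0.59  2.02 -1.29  0.78  1.23]
shift now-frame [ 0.0124 -0.0175  0.018 ] rv [ 0.1378  0.5471 -0.3204]
target-frame shift [ 0.0123 -0.0174  0.0182] case y in tool [ 0.1867 -0.819   0.5421] case x in tool [0.2666 0.5735 0.7743]
[-18.6568   0.3534  -5.4201] [-0.7832  2.7146  0.7932]
```

>>> move_arm:
  commands:
    - [[0,0,-0.006,0,0,0,0],[0,0,-0.006,0,0,0,0],[0,0,-0.006,0,0,0,0],[0,0,0,0,0,0,0]]

```text
t: 20.05
eef_pos: [0.4627, -0.3664, 0.061]
tool_rot: [-0.118, 0.797, 0.165, 0.568]
contact_force: [-2.9, 1.5, -2.4]
gripper_width: 0.002
grasp_force: 1.7
```

```bash
python3 - <<'E'
from ik import *
o=imaging.calibration("scene")["extrinsics"][:3,3]
for nm,px,y in(("skirtL low",(435.6,245.6),.101),("skirtR low",(499,219.2),-.101),("skirtL top",(435.6,230),.101),("skirtR top",(500.4,201),-.101)):
    d=ray("scene",px,0)-o;n=H+cy*y;k=((n-o)@cy)/(d@cy);P=o+k*d-H;print(nm,"case x",P@cx+.085,"z",P[2])
for th in(.15,.18,.2,.22,.25):
    c,s=np.cos(th),np.sin(th);print(th,"low",85-177*c-45*s,85+177*s-45*c,"top",85-177*c+5*s,85+177*s+5*c)
E
python3 go.py -.072 -.010 .056 19 35
```

```text
skirtL low case x -0.10128079654645146 z 0.08780639580805105
skirtR low case x -0.10206350263358192 z 0.0746305862341069
skirtL top case x -0.09037006958589784 z 0.13183919079520423
skirtR top case x -0.08873945100375204 z 0.12680404513542143
0.15 low -96.73719675599145 66.95585094070515 top -89.26529013231148 116.39440483750727
0.18 low -97.19666442765958 72.41526832090543 top -88.24518575636837 121.60745296031149
0.2 low -97.41190416367752 76.06147554786996 top -87.47843762392445 125.06480443993205
0.22 low -97.55418157015629 79.71125806543661 top -86.64270041611282 128.5061305319669
0.25 low -97.63067680923764 85.18944181107156 top -85.26047884651149 133.63506289660378
t 20.05 case x,y,z -0.08898495469343616 -0.043670435321512074 0.06099884680423974 q [ 1.57  0.98 -0.58  2.02 -1.27  0.81  1.21]
shift now-frame [ 0.0061 -0.0178  0.0331] rv [-0.0518  0.0318 -0.0064]
target-frame shift [ 0.0061 -0.0178  0.0331] case y in tool [ 0.1867 -0.819   0.5421] case x in tool [0.2666 0.5735 0.7743]
```

>>> move_arm:
  commands:
    - [[0.002,0,-0.0007,0,0,0,0],[0.002,0,-0.0007,0,0,0,0],[0.002,0,-0.0007,0,0,0,0],[0,0,0,0,0,0,0]]

```text
t: 20.55
eef_pos: [0.4627, -0.3663, 0.0671]
tool_rot: [-0.118, 0.798, 0.164, 0.568]
contact_force: [-5.2, 2.2, -3.8]
gripper_width: -0.001
grasp_force: 2.7
```

>>> move_arm:
  commands:
    - [[0.001,0,-0.0003,0,0,0,0],[0.001,0,-0.0003,0,0,0,0],[0,0,0,0,0,0,0]]

```text
t: 20.92
eef_pos: [0.4627, -0.3663, 0.0691]
tool_rot: [-0.118, 0.798, 0.164, 0.568]
contact_force: [-5.3, 1.6, -3.2]
gripper_width: -0.003
grasp_force: 3.0
```

>>> move_arm:
  commands:
    - [[-0.0033,0,0.0011,0,0,0,0],[-0.0033,0,0.0011,0,0,0,0],[0,0,0.006,0,0,0,0],[0,0,0.006,0,0,0,0],[0,0,0,0,0,0,0]]

```text
t: 21.55
eef_pos: [0.4728, -0.3618, 0.0574]
tool_rot: [-0.118, 0.798, 0.164, 0.568]
contact_force: [-7.9, 1.1, -0.4]
gripper_width: -0.001
grasp_force: 1.8
```

```bash
python3 go.py -.072 -.020 .055 19 35;python3 -c "
from h import *
o=bot.get_obs();print(o['contact_force'],o['torque'])"
```

```text
t 21.55 case x,y,z -0.08010796776669789 -0.03711616758232907 0.05739992707081154 q [ 1.56  0.99 -0.6   2.02 -1.28  0.79  1.22]
shift now-frame [ 0.0031 -0.0093  0.0164] rv [-0.0375  0.0998 -0.1045]
target-frame shift [ 0.0031 -0.0093  0.0164] case y in tool [ 0.1867 -0.819   0.5421] case x in tool [0.2666 0.5735 0.7743]
[-7.9361  1.1216 -0.4256] [-0.5673  1.509   0.3799]
```

>>> move_arm:
  commands:
    - [[-0.0005,-0.0011,-0.0015,0,0,0,0],[0.0007,-0.0033,0.0022,0,0,0,0],[0.0007,-0.0033,0.0022,0,0,0,0],[0.0007,-0.0033,0.0022,0,0,0,0],[0,0,0,0,0,0,0]]

```text
t: 22.18
eef_pos: [0.4739, -0.3493, 0.0581]
tool_rot: [-0.118, 0.798, 0.164, 0.568]
contact_force: [-1.7, -1.3, -3.1]
gripper_width: -0.002
grasp_force: 2.0
```

```bash
cat > st.py <<'E'
from ik import *
o=bot.get_obs();r=o["eef_pos"]-H;print("t",o["t"],"case",r@cx+.085,r@cy,r[2],"F case",o["contact_force"]@cx,o["contact_force"]@cy,o["contact_force"][2],"T",o["torque"],"q",o["q"].round(2))
i=imaging.read_camera("scene")[:,:,::-1].astype(int);x,y,w,h=430,215,60,40
c=i[y:y+h,x:x+w];m=(c[...,2]>70)&(c[...,2]>1.7*c[...,1])&(c[...,2]>1.7*c[...,0]);v,u=np.nonzero(m)
print("red",len(u),(u.mean()+x,v.mean()+y,v.max()+y) if len(u) else "")
E
python3 st.py
```

```text
t 22.175 case -0.08157929143420971 -0.02459063584584268 0.058097219740794584 F case -1.3789750195287436 -1.6436882989366717 -3.106979614649723 T [-0.6629  1.7099 -0.0662] q [ 1.57  0.99 -0.63  2.04 -1.3   0.76  1.24]
red 15 (np.float64(462.26666666666665), np.float64(234.93333333333334), np.int64(237))
```

>>> move_arm:
  commands:
    - [[0.0007,-0.0033,0.0022,0,0,0,0],[0.0007,-0.0033,0.0022,0,0,0,0],[0,0,0,0,0,0,0]]

```text
t: 22.6
eef_pos: [0.4756, -0.3412, 0.0581]
tool_rot: [-0.118, 0.797, 0.164, 0.568]
contact_force: [-0.4, -0.6, -4.0]
gripper_width: 0.002
grasp_force: 2.1
```

```bash
python3 st.py
```

```text
t 22.6 case -0.08153539960454263 -0.016391357457150688 0.0581321982160323 F case -0.22987403876430057 -0.6213434137163227 -3.9906501791415483 T [-0.751   1.7148 -0.047 ] q [ 1.58  1.   -0.65  2.05 -1.31  0.74  1.25]
red 15 (np.float64(462.26666666666665), np.float64(234.93333333333334), np.int64(237))
```

>>> move_arm:
  commands:
    - [[0.0007,0.0015,0.002,0,0,0,0],[0.0007,0.0015,0.002,0,0,0,0],[0,0,0,0,0,0,0]]

```text
t: 23.02
eef_pos: [0.4772, -0.3415, 0.0557]
tool_rot: [-0.119, 0.799, 0.164, 0.566]
contact_force: [-20.0, 1.0, -1.4]
gripper_width: -0.0
grasp_force: 4.1
```

```bash
python3 st.py
```

```text
t 23.025 case -0.0798649172948241 -0.01635328033418911 0.055680546039188164 F case -19.786807384383494 -3.056336718185363 -1.4146675957441768 T [-0.6242  2.3118  1.2709] q [ 1.58  1.   -0.65  2.05 -1.31  0.73  1.25]
red 13 (np.float64(462.3076923076923), np.float64(235.15384615384616), np.int64(237))
```

The finger meets a stiff surface at x = -0.080 at every y, probably the deep right tip corner on an inner plate. I back off and straddle the tab with open fingers, so the inner corner of the right finger pushes the tab's side.

>>> move_arm:
  commands:
    - [[-0.0013,-0.003,-0.004,0,0,0,0],[-0.0027,-0.0057,-0.0077,0,0,0,0],[-0.0027,-0.0057,-0.0077,0,0,0,0],[-0.0027,-0.0057,-0.0077,0,0,0,0.04],[0,0,0,0,0,0,0.04],[0,0,0,0,0,0,0.04]]

```text
t: 23.82
eef_pos: [0.4466, -0.3359, 0.0584]
tool_rot: [-0.118, 0.797, 0.164, 0.569]
contact_force: [0.5, -0.7, -0.3]
gripper_width: 0.47
grasp_force: 0.0
```

```bash
python3 st.py; python3 go.py -.115 -.004 .055 19 34
```

```text
t 23.825 case -0.11101631625662224 -0.017066890623223672 0.0583739132715999 F case 0.6474709101322288 -0.6136656093361281 -0.2924284248383838 T [-0.364   0.9049 -0.0064] q [ 1.62  0.99 -0.63  2.09 -1.28  0.76  1.27]
red 14 (np.float64(462.2142857142857), np.float64(235.07142857142858), np.int64(237))
t 23.875 case x,y,z -0.11092501852609578 -0.016976817191309685 0.058352253848196284 q [ 1.62  0.99 -0.63  2.09 -1.28  0.76  1.27]
shift now-frame [-0.0018 -0.0129  0.005 ] rv [-0.9951  0.0072  0.3201]
target-frame shift [-0.0019 -0.013   0.0048] case y in tool [ 0.182  -0.8289  0.5285] case x in tool [0.2699 0.5591 0.7836]
```

>>> move_arm:
  commands:
    - [[-0.001,-0.0065,0.0025,0,0,0,0.04],[-0.001,-0.0064,0.0025,0,0,0,0.04],[0.0016,0.0034,0.0047,0,0,0,0.04],[0.0016,0.0034,0.0047,0,0,0,0.04],[0,0,0,0,0,0,0.04]]

```text
t: 24.5
eef_pos: [0.4576, -0.3248, 0.0548]
tool_rot: [-0.117, 0.797, 0.165, 0.569]
contact_force: [0.7, -0.1, 0.6]
gripper_width: 0.466
grasp_force: 0.0
```

```bash
python3 st.py
```

```text
t 24.5 case -0.10250277599635814 -0.0039771603536686885 0.05481652280173883 F case 0.7189146393112147 0.022427046052682736 0.6483258668006829 T [-0.3994  0.9395 -0.0158] q [ 1.62  1.01 -0.67  2.1  -1.31  0.72  1.29]
red 14 (np.float64(462.2142857142857), np.float64(235.07142857142858), np.int64(237))
```

>>> move_arm:
  commands:
    - [[0.001,0.0022,0.0031,0,0,0,0.04],[0.001,0.0022,0.0031,0,0,0,0.04],[0,0,0,0,0,0,0.04]]

```text
t: 24.92
eef_pos: [0.4649, -0.3261, 0.0546]
tool_rot: [-0.118, 0.797, 0.165, 0.569]
contact_force: [-0.3, -0.7, 0.7]
gripper_width: 0.473
grasp_force: 0.0
```

```bash
python3 st.py
```

```text
t 24.925 case -0.09507462772126053 -0.0037140540354200146 0.05456060565451141 F case -0.16490636193547337 -0.7134003392256081 0.7024694089556858 T [-0.4209  0.9388  0.0403] q [ 1.62  1.01 -0.68  2.09 -1.31  0.71  1.29]
red 14 (np.float64(462.2142857142857), np.float64(235.07142857142858), np.int64(237))
```

>>> move_arm:
  commands:
    - [[0.0005,0.0011,0.0015,0,0,0,0.04],[0.0005,0.0011,0.0015,0,0,0,0.04],[0,0,0,0,0,0,0.04]]

```text
t: 25.35
eef_pos: [0.4685, -0.3269, 0.0544]
tool_rot: [-0.118, 0.797, 0.164, 0.568]
contact_force: [0.3, 0.6, 0.8]
gripper_width: 0.467
grasp_force: 0.0
```

```bash
python3 st.py
```

```text
t 25.35 case -0.09142734064685419 -0.003762347056612946 0.05441429836785064 F case 0.1282013254344724 0.6219207346832226 0.8331098155388582 T [-0.4011  0.9509 -0.0021] q [ 1.61  1.02 -0.68  2.09 -1.31  0.7   1.29]
red 14 (np.float64(462.2142857142857), np.float64(235.07142857142858), np.int64(237))
```

>>> move_arm:
  commands:
    - [[0.0005,0.0011,0.0015,0,0,0,0.04],[0.00075,-0.0033,0.0022,0,0,0,0.04],[0.00075,-0.0033,0.0022,0,0,0,0.04],[0.00075,-0.0033,0.0022,0,0,0,0.04],[0,0,0,0,0,0,0.04]]

```text
t: 26.02
eef_pos: [0.4723, -0.3158, 0.0538]
tool_rot: [-0.117, 0.798, 0.164, 0.568]
contact_force: [-3.2, -2.1, -1.7]
gripper_width: 0.467
grasp_force: 2.1
```

```bash
python3 st.py
```

```text
t 26.025 case -0.08990854174970055 0.007850680836719063 0.05380815608672528 F case -2.6862992246843653 -2.700340382486794 -1.6723745362753484 T [-0.6664  1.4199 -0.2533] q [ 1.63  1.03 -0.72  2.1  -1.32  0.66  1.3 ]
red 10 (np.float64(461.7), np.float64(235.5), np.int64(237))
```

>>> move_arm:
  commands:
    - [[0.00055,-0.0025,0.0016,0,0,0,0.04],[0.00055,-0.0025,0.0016,0,0,0,0.04],[0,0,0,0,0,0,0.04]]

```text
t: 26.45
eef_pos: [0.4735, -0.3103, 0.0538]
tool_rot: [-0.117, 0.798, 0.164, 0.568]
contact_force: [-4.7, -2.1, -1.3]
gripper_width: 0.47
grasp_force: 2.3
```

```bash
python3 st.py
```

```text
t 26.45 case -0.0898476972600266 0.013510528855898986 0.05383430746494104 F case -4.121595869987597 -3.0274892014752965 -1.2757401254705627 T [-0.7068  1.3596 -0.3632] q [ 1.64  1.04 -0.74  2.11 -1.33  0.64  1.31]
red 10 (np.float64(459.8), np.float64(236.3), np.int64(238))
```

>>> move_arm:
  commands:
    - [[0.00055,-0.0025,0.0016,0,0,0,0.04],[0.00055,-0.0025,0.0016,0,0,0,0.04],[0.00055,-0.0025,0.0016,0,0,0,0.04],[0,0,0,0,0,0,0.04]]

```text
t: 27.0
eef_pos: [0.4753, -0.302, 0.0538]
tool_rot: [-0.117, 0.798, 0.164, 0.568]
contact_force: [-3.4, -4.1, -1.1]
gripper_width: 0.471
grasp_force: 2.4
```

```bash
python3 st.py
```

```text
t 27.0 case -0.0897386041255701 0.021995136723268912 0.053836237411327634 F case -2.472120589608958 -4.665566487488353 -1.1245883031102544 T [-0.7048  1.3832 -0.5873] q [ 1.66  1.06 -0.77  2.13 -1.33  0.6   1.33]
red 6 (np.float64(457.0), np.float64(237.16666666666666), np.int64(238))
```

>>> move_arm:
  commands:
    - [[0.00045,-0.002,0.0013,0,0,0,0.04],[0.00045,-0.002,0.0013,0,0,0,0.04],[0,0,0,0,0,0,0.04]]

```text
t: 27.42
eef_pos: [0.4763, -0.2974, 0.0539]
tool_rot: [-0.117, 0.798, 0.163, 0.568]
contact_force: [-4.4, -4.3, -1.6]
gripper_width: 0.463
grasp_force: 2.5
```

```bash
python3 st.py
```

```text
t 27.425 case -0.08970979136558897 0.026642841522258764 0.05388034558250828 F case -3.45481595418215 -5.09775496268401 -1.5535208039769866 T [-0.7559  1.3386 -0.7128] q [ 1.67  1.07 -0.79  2.14 -1.34  0.58  1.33]
red 5 (np.float64(455.2), np.float64(238.0), np.int64(239))
```

>>> move_arm:
  commands:
    - [[0.00035,-0.0016,0.001,0,0,0,0.04],[0,0,0,0,0,0,0.04]]

```text
t: 27.72
eef_pos: [0.4767, -0.2962, 0.0538]
tool_rot: [-0.116, 0.798, 0.163, 0.568]
contact_force: [-5.0, -5.6, -0.3]
gripper_width: 0.47
grasp_force: 3.5
```

```bash
python3 st.py
```

```text
t 27.725 case -0.08959271248454166 0.02790704172372473 0.05379288565286554 F case -3.8072559740372633 -6.463011699871887 -0.30239702420638154 T [-0.8555  1.2645 -0.927 ] q [ 1.67  1.07 -0.8   2.14 -1.34  0.57  1.34]
red 4 (np.float64(454.5), np.float64(238.5), np.int64(239))
```

The tab has moved about 20 mm to its springy stop. I withdraw and go back to the handle.

>>> move_arm:
  commands:
    - [[-0.0009,0.0041,-0.0027,0,0,0,0.04],[-0.0021,-0.0046,-0.0062,0,0,0,0.04],[-0.0027,-0.0057,-0.0077,0,0,0,0.04],[-0.004,-0.0086,-0.0116,0,0,0,0.04],[-0.004,-0.0086,-0.0116,0,0,0,0.04],[0,0,0,0,0,0,0.04],[0.028,0,-0.01,0,0,0,0.04],[0.04,0,-0.014,0,0,0,0.04],[0.04,0,-0.014,0,0,0,0.04],[0.04,0,-0.014,0,0,0,0.04],[0,0,0,0,0,0,0.04],[0,0,0,0,0,0,0.04]]

```text
t: 29.28
eef_pos: [0.428, -0.2895, 0.2108]
tool_rot: [-0.117, 0.798, 0.164, 0.568]
contact_force: [0.4, -0.1, -0.1]
gripper_width: 0.467
grasp_force: 0.0
```

```bash
python3 st.py; python3 - <<'E'
from ik import *
o=bot.get_obs();q=o["q"];M0=R.from_quat(np.roll(o["tool_rot"],-1));x0=o["eef_pos"]
M1=R.from_matrix(np.column_stack([cy,cx,[0,0,-1]]))
W=H+cx*(-.0412-.085)+[0,0,.21]
rv=(M0.inv()*M1).as_rotvec(degrees=True);n=14;step=R.from_rotvec(rv/n,degrees=True);M=M0;x=x0;print(rv/n,np.linalg.norm(rv))
for i in range(n):
    sh=M.as_matrix().T@((W-x0)/n);M=M*step;x=x+(W-x0)/n
    q,e,a=ik(x,M.as_matrix(),q,.02);print(sh.round(4),round(e,4),round(a,1),q.round(2))
# lid corners for angle
im=imaging.read_camera("scene");cv2.imwrite("pics/g.png",im[:,:,::-1])
E
```

```text
t 29.275 case -0.13866131698500211 0.02461110708351819 0.2108079701213587 F case 0.42528195408908714 -0.038050496829033165 -0.06680324697772891 T [-0.4307  0.9837  0.0273] q [ 1.79  0.67 -0.85  2.22 -1.26  0.79  1.01]
red 4 (np.float64(454.5), np.float64(238.5), np.int64(239))
[ 2.415  -4.6574 -3.4014] 87.53413436150596
[0.0015 0.0054 0.0044] 0.0 0.0 [ 1.73  0.62 -0.82  2.18 -1.16  0.8   0.93]
[0.0015 0.0057 0.0041] 0.0 0.0 [ 1.67  0.57 -0.79  2.14 -1.07  0.8   0.86]
[0.0015 0.006  0.0037] 0.0 0.0 [ 1.6   0.52 -0.75  2.09 -0.97  0.8   0.78]
[0.0014 0.0062 0.0033] 0.0 0.0 [ 1.53  0.49 -0.71  2.05 -0.87  0.8   0.7 ]
[0.0013 0.0064 0.003 ] 0.0 0.0 [ 1.46  0.46 -0.68  2.01 -0.76  0.81  0.63]
[0.0011 0.0066 0.0026] 0.0 0.0 [ 1.38  0.44 -0.64  1.97 -0.65  0.82  0.56]
[0.0009 0.0068 0.0022] 0.0 0.0 [ 1.3   0.42 -0.6   1.93 -0.55  0.84  0.48]
[0.0007 0.0069 0.0019] 0.0 0.0 [ 1.22  0.41 -0.57  1.89 -0.43  0.85  0.41]
[0.0004 0.007  0.0015] 0.0 0.0 [ 1.14  0.4  -0.53  1.85 -0.32  0.88  0.35]
[0.0001 0.0071 0.0012] 0.0 0.0 [ 1.06  0.4  -0.5   1.82 -0.22  0.9   0.29]
[-0.0002  0.0071  0.0009] 0.0 0.0 [ 0.99  0.4  -0.47  1.79 -0.11  0.93  0.23]
[-0.0006  0.0071  0.0006] 0.0 0.0 [ 0.91  0.41 -0.45  1.76 -0.    0.97  0.18]
[-0.001   0.0071  0.0004] 0.0 0.0 [ 0.84  0.42 -0.43  1.73  0.1   1.01  0.14]
[-0.0014  0.0071  0.0002] 0.0 0.0 [ 0.78  0.43 -0.4   1.7   0.19  1.05  0.1 ]
```

>>> move_arm:
  commands:
    - [[0.0015,0.0054,0.0044,2.415,-4.657,-3.401,0.04],[0.0015,0.0057,0.0041,2.415,-4.657,-3.401,0.04],[0.0015,0.006,0.0037,2.415,-4.657,-3.401,0.04],[0.0014,0.0062,0.0033,2.415,-4.657,-3.401,0.04],[0.0013,0.0064,0.003,2.415,-4.657,-3.401,0.04],[0.0011,0.0066,0.0026,2.415,-4.657,-3.401,0.04],[0.0009,0.0068,0.0022,2.415,-4.657,-3.401,0.04],[0.0007,0.0069,0.0019,2.415,-4.657,-3.401,0.04],[0.0004,0.007,0.0015,2.415,-4.657,-3.401,0.04],[0.0001,0.0071,0.0012,2.415,-4.657,-3.401,0.04],[-0.0002,0.0071,0.0009,2.415,-4.657,-3.401,0.04],[-0.0006,0.0071,0.0006,2.415,-4.657,-3.401,0.04],[-0.001,0.0071,0.0004,2.415,-4.657,-3.401,0.04],[-0.0014,0.0071,0.0002,2.415,-4.657,-3.401,0.04],[0,0,0,0,0,0,0.04],[0,0,0,0,0,0,0.04]]

```text
t: 31.38
eef_pos: [0.5174, -0.3339, 0.2095]
tool_rot: [-0.001, 0.776, 0.631, 0.0]
contact_force: [-0.6, 0.6, 0.7]
gripper_width: 0.467
grasp_force: 0.0
```

```bash
python3 st.py; python3 - <<'E'
# lid angle from skirt's left lower corner (blue mask extreme) in g.png
from ik import *
im=cv2.imread("pics/g.png");h=cv2.cvtColor(im,cv2.COLOR_BGR2HSV);m=cv2.inRange(h,(100,120,30),(125,255,255));k,l,s,_=cv2.connectedComponentsWithStats(m);i=1+s[1:,4].argmax();v,u=np.nonzero(l==i)
j=v.argmax();o=imaging.calibration("scene")["extrinsics"][:3,3];d=ray("scene",(u[v==v.max()].mean(),v.max()+.5),0)-o;n=H+cy*.101;kk=((n-o)@cy)/(d@cy);P=o+kk*d-H;print(u[j],v[j],P@cx+.085,P[2])
E
```

```text
t 31.375 case -0.04212581317053028 -0.0007085597518951392 0.20947533842269656 F case -0.6796006779289102 0.4417509908968121 0.6966440077343045 T [ 0.0054 -0.0282 -0.03  ] q [ 0.78  0.43 -0.41  1.7   0.19  1.05  0.1 ]
red 4 (np.float64(454.5), np.float64(238.5), np.int64(239))
435 246 -0.10005869033126256 0.08337322315234585
```

>>> move_arm:
  commands:
    - [[0,0,0.025,0,0,0,0.04],[0,0,0.02,0,0,0,0.04],[0,0,0.014,0,0,0,0.04],[0,0,0.005,0,0,0,0.04],[0,0,0,0,0,0,0.0],[0,0,0,0,0,0,0.0],[0,0,0,0,0,0,0.0],[0,0,0,0,0,0,0.0]]
  squeeze: 30

```text
t: 32.42
eef_pos: [0.5139, -0.3328, 0.1463]
tool_rot: [-0.003, 0.776, 0.631, -0.003]
contact_force: [-12.1, 4.4, 6.2]
gripper_width: 0.101
grasp_force: 30.8
```

```bash
python3 st.py; python3 - <<'E'
import numpy as np
a0=np.radians(16.86);r=148.4
th=np.arange(.25,1.56,.065);x=-r*np.cos(a0+th);z=r*np.sin(a0+th)
for t,dx,dz in zip(th[1:],np.diff(x),np.diff(z)):print(round(t,3),round(dx/1e3,4),round(-dz/1e3,4))
E
```

```text
t 32.425 case -0.045706056661747194 -0.00038897739699956716 0.14633037179557695 F case -12.71948746565808 1.8432956712537771 6.2478984689078265 T [ 0.8888  2.697  -0.0033] q [ 0.76  0.5  -0.39  1.76  0.23  0.94  0.07]
red 3 (np.float64(454.6666666666667), np.float64(238.66666666666666), np.int64(239))
0.315 0.0053 -0.0081
0.38 0.0058 -0.0077
0.445 0.0063 -0.0073
0.51 0.0067 -0.0069
0.575 0.0072 -0.0065
0.64 0.0076 -0.006
0.705 0.0079 -0.0055
0.77 0.0083 -0.005
0.835 0.0086 -0.0044
0.9 0.0088 -0.0038
0.965 0.0091 -0.0033
1.03 0.0093 -0.0027
1.095 0.0094 -0.002
1.16 0.0095 -0.0014
1.225 0.0096 -0.0008
1.29 0.0096 -0.0002
1.355 0.0096 0.0004
1.42 0.0096 0.0011
1.485 0.0095 0.0017
1.55 0.0094 0.0023
```

>>> move_arm:
  commands:
    - [[0,-0.002,0,0,0,0,0.0],[0,0.0053,-0.0081,0,0,0,0.0],[0,0.0058,-0.0077,0,0,0,0.0],[0,0,0,0,0,0,0]]

```text
t: 32.98
eef_pos: [0.5231, -0.3348, 0.1625]
tool_rot: [-0.003, 0.776, 0.631, -0.003]
contact_force: [-13.3, 4.0, 6.7]
gripper_width: 0.096
grasp_force: 30.9
```

```bash
python3 st.py
```

```text
t 32.975 case -0.036321121269885376 -0.00041030758872257096 0.16254250576375706 F case -13.858279039150684 1.2369255480985442 6.699252546276359 T [ 1.0189  3.17   -0.0633] q [ 0.76  0.49 -0.39  1.73  0.22  0.97  0.07]
red 25 (np.float64(454.4), np.float64(235.76), np.int64(239))
```

>>> move_arm:
  commands:
    - [[0,0.0033,-0.0086,0,0,0,0.0],[0,0.0047,-0.0082,0,0,0,0.0],[0,0.0072,-0.0065,0,0,0,0],[0,0.0076,-0.006,0,0,0,0],[0,0,0,0,0,0,0]]

```text
t: 33.65
eef_pos: [0.5493, -0.3402, 0.1936]
tool_rot: [-0.0, 0.776, 0.631, -0.001]
contact_force: [-8.0, 1.9, 4.2]
gripper_width: 0.1
grasp_force: 30.3
```

```bash
python3 st.py
```

```text
t 33.65 case -0.009513427588679152 -0.0004424393405568486 0.19362885132001947 F case -8.232922169415687 0.20927905233132885 4.194473288496436 T [ 0.5052  1.9207 -0.0627] q [ 0.74  0.5  -0.4   1.64  0.22  1.05  0.08]
red 36 (np.float64(454.30555555555554), np.float64(234.52777777777777), np.int64(239))
```

>>> move_arm:
  commands:
    - [[0,0.006,-0.006,0,0,0,0.0],[0,0.0083,-0.005,0,0,0,0.0],[0,0.0086,-0.0044,0,0,0,0],[0,0.0088,-0.0038,0,0,0,0],[0,0.0091,-0.0033,0,0,0,0],[0,0,0,0,0,0,0]]

```text
t: 34.45
eef_pos: [0.5911, -0.3491, 0.2191]
tool_rot: [0.002, 0.776, 0.631, 0.0]
contact_force: [-8.2, 2.6, 13.8]
gripper_width: 0.1
grasp_force: 31.1
```

```bash
python3 st.py
```

```text
t 34.45 case 0.03319794896085049 -0.0005968767820706566 0.21907632989847972 F case -8.52468303435944 0.8379295167469665 13.832269250304428 T [0.5336 2.074  0.0206] q [ 0.71  0.53 -0.39  1.52  0.22  1.13  0.07]
red 36 (np.float64(454.30555555555554), np.float64(234.52777777777777), np.int64(239))
```

>>> move_arm:
  commands:
    - [[0,0.009,-0.0055,0,0,0,0.0],[0,0.0092,-0.0045,0,0,0,0.0],[0,0.0095,-0.0018,0,0,0,0],[0,0.0096,-0.001,0,0,0,0],[0,0,0,0,0,0,0]]

```text
t: 35.12
eef_pos: [0.6283, -0.3568, 0.2295]
tool_rot: [0.003, 0.776, 0.631, 0.001]
contact_force: [-1.8, -1.4, 4.1]
gripper_width: 0.099
grasp_force: 29.9
```

```bash
python3 st.py
```

```text
t 35.125 case 0.07109966994173533 -0.0006493180476124054 0.22951022807211324 F case -1.4852081651462241 -1.690279788156588 4.0609845969381055 T [-0.2032  0.4871 -0.0307] q [ 0.68  0.59 -0.38  1.41  0.23  1.18  0.06]
red 36 (np.float64(454.30555555555554), np.float64(234.52777777777777), np.int64(239))
```

>>> move_arm:
  commands:
    - [[0,0.0096,-0.0006,0,0,0,0.0],[0,0.0096,0,0,0,0,0.0],[0,0.0096,0.0007,0,0,0,0],[0,0.0095,0.0014,0,0,0,0],[0,0.0094,0.002,0,0,0,0],[0,0,0,0,0,0,0]]

```text
t: 35.92
eef_pos: [0.6748, -0.3665, 0.225]
tool_rot: [0.002, 0.776, 0.631, 0.001]
contact_force: [2.0, -3.4, 3.0]
gripper_width: 0.094
grasp_force: 31.1
```

```bash
python3 st.py
```

```text
t 35.925 case 0.11863448432701691 -0.0006723420467479014 0.2250325660707386 F case 2.6819564765437973 -2.9538712165930523 3.0204300839419487 T [-0.5873 -0.3059 -0.0705] q [ 0.63  0.67 -0.37  1.28  0.24  1.23  0.05]
red 36 (np.float64(454.30555555555554), np.float64(234.52777777777777), np.int64(239))
```

>>> move_arm:
  commands:
    - [[0,0,0,0,0,0,0.025],[0,0,0,0,0,0,0.025],[0,0,0,0,0,0,0.025],[0,0,-0.01,0,0,0,0.025],[0,0.002,-0.02,0,0,0,0.025],[0,0,-0.04,0,0,0,0.025],[0,0,-0.05,0,0,0,0.025],[0,0,0,0,0,0,0.025],[0,0,0,0,0,0,0.025],[0,0,0,0,0,0,0.025]]

```text
t: 37.22
eef_pos: [0.6742, -0.3658, 0.3426]
tool_rot: [-0.0, 0.776, 0.631, -0.001]
contact_force: [0.2, 0.3, -0.6]
gripper_width: 0.292
grasp_force: 0.0
```

```bash
python3 st.py; python3 - <<'E'
from ik import *
# lid check: top-most blue pixels vs predicted skirt-front top edge at several angles
im=imaging.read_camera("scene")[:,:,::-1].copy();h=cv2.cvtColor(im,cv2.COLOR_BGR2HSV);m=cv2.inRange(h,(100,120,30),(125,255,255));k,l,s,_=cv2.connectedComponentsWithStats(m);i=1+s[1:,4].argmax();print("blue bbox",s[i])
for th in(1.2,1.3,1.4,1.5,1.6):
    c,sn=np.cos(th),np.sin(th);f=lambda x,z,y:proj("scene",H+cx*(x*c+z*sn)+cy*y+[0,0,.085-x*sn+z*c])
    print(th,[f(-.177,z,y).round(1) for z in(.005,-.045) for y in(.101,-.101)])
E
```

```text
t 37.225 case 0.1179383265908821 -0.00013419261617303747 0.3426442412292954 F case 0.1630203221535984 0.37856330256649806 -0.5759245058303285 T [0.016  0.0314 0.0107] q [ 0.62  0.61 -0.38  1.12  0.21  1.45  0.08]
red 36 (np.float64(454.30555555555554), np.float64(234.52777777777777), np.int64(239))
blue bbox [ 391  121   90   77 2960]
1.2 [array([412.3, 161.8]), array([480.5, 134.7]), array([423.6, 179.7]), array([491.8, 151.4])]
1.3 [array([408.2, 155.9]), array([476.3, 129.3]), array([420.1, 172.4]), array([488.4, 144.6])]
1.4 [array([404. , 150.6]), array([471.9, 124.4]), array([416.2, 165.5]), array([484.7, 138.1])]
1.5 [array([399.6, 145.8]), array([467.3, 120. ]), array([412.1, 159. ]), array([480.5, 132. ])]
1.6 [array([395.2, 141.8]), array([462.7, 116.4]), array([407.8, 153.1]), array([476.1, 126.5])]
```

```bash
python3 -c "
from station import bot
print(bot.hand_in())"
```

```text
the job is handed in; nothing more can be done
None
```

I handed the job in at about 37 s of the 72 s allowed: the bolt is fully drawn, the catch is released and the lid stands at about 1.5 rad with the arm clear. `hand_in()` returned no verdict. The highest contact force I read was about 20 N, from the fingers inside the case opening before the tab (limit 25 N).

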